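# Make up a gift crate on the turntable

### The job

Make up the gift crate on the turntable: stack whatever is there of the keepsake box, biscuit tin, album and card box in the middle of the crate's wide bay, always the longer base below the shorter, squared up with the bay, and set the ceramic town hall gently on top. Stand each candle jar, tea tin and honey jar that is there upright on the floor of the crate's cells, one to a cell, and leave the train car and ribbon spool where they are.

Things in the scene. Friction and masses are not known exactly. Their poses are not given: they have to be found in the camera images.
- crate: open pale wooden crate, 236 x 208 x 36 mm; floor and walls 6 mm, dividers 4 mm, all one height; fixed on a lazy susan's 300 mm walnut platter that turns stiffly (0.2 N m) about the crate's centre and starts at any angle. Origin: centre of underside, 32 mm above the shelf; x along the length. Wide bay 224 x 120 mm inside at its -y side, three cells 72 x 72 mm inside in a row at its +y side
- bay (a point): centre of the wide bay, on the crate's inner floor (38 mm above the shelf)
- cell0 (a point): centre of the first (-x end) cell, on the crate's inner floor; cell centres are 76 mm apart
- cell1 (a point): centre of the middle cell, on the crate's inner floor; cell centres are 76 mm apart
- cell2 (a point): centre of the last (+x end) cell, on the crate's inner floor; cell centres are 76 mm apart
- keepsake_box: walnut keepsake box with brass clasp, 185 x 68 x 56 mm (length x, width y, height z), flat on top; origin: centre of the underside; about 0.4 kg. May be absent
- biscuit_tin: silver metal tin with a lid rim and rounded edges, 155 x 64 x 52 mm, flat on top; origin: centre of the underside; about 0.3 kg. May be absent
- album: cloth-bound grey album lying flat, 128 x 60 x 36 mm, paper edges showing; origin: centre of the underside; about 0.25 kg. May be absent
- card_box: brown card gift box with a lift-off lid that stays on, 100 x 56 x 46 mm, flat on top; origin: centre of the underside; about 0.15 kg. May be absent
- town_hall: white ceramic model town hall, base 78 x 50 mm; straight side walls 50 mm apart up to 46 mm above its underside, pitched blue roof above, and a 24 mm square clock tower in the middle with its point at 90 mm; origin: centre of the underside, x along its length; about 0.3 kg
- candle_jar: amber glass candle jar with a wooden lid, 60 mm across, 64 mm high, with a thick heavy foot; origin: centre of the underside, z up its axis; about 0.3 kg. May be absent
- tea_tin: round steel tea tin, 58 mm across, 70 mm high; origin: centre of the underside, z up its axis; about 0.22 kg. May be absent
- honey_jar: glass honey jar with a brass lid, 60 mm across, 62 mm high; origin: centre of the underside, z up its axis; about 0.32 kg. May be absent
- train_car: silver metal model train car on wheels with windows, 120 x 43 x 67 mm; a bystander, origin: centre of the underside
- ribbon_spool: blue ribbon on a card spool standing on its end, 60 mm across, 44 mm high; a bystander, origin: centre of the underside

How it is judged:
By the outcome, as a careful person would: the job done as asked, in the order asked, and still so for the second after the job is handed in, with the robot touching nothing.
Of keepsake_box, biscuit_tin, album, card_box only 3 to 4 are there at a start; the rules pass over those that are not, and their reading is None.
Of candle_jar, tea_tin, honey_jar only 2 to 3 are there at a start; the rules pass over those that are not, and their reading is None.
At some moment in a run one of candle_jar, tea_tin, honey_jar may be knocked a few centimetres aside while the robot is not near it.
It also fails if it takes over 208 s, if anything falls off the work surface, if the arm or the gripper's body presses on something with over 40 N, if the wrist force passes 120 N, or if a joint passes its speed limit or range.

### The arm

A 6-joint arm with a two-finger parallel gripper is mounted at the origin on the work surface. World frame = base frame: x ahead of the robot, y to its left, z up, the work surface at z = 0. Lengths are in m, angles in rad, forces in N, time in s.
With the tool pointing down it reaches from about 0.35 to 0.8 m from the base axis. Payload 7.3 kg.
Tool frame: the origin (TCP) lies between the finger pads; the fingertips stand arm.tip_reach ahead of it and the grasp point (between the pads) lies 2 mm behind it (arm.tip_reach is the distance from the TCP to the fingertips, in m); z points along the fingers, y is the line along which they close (so a half turn about z gives the same grasp; the last joint's range is limited). The gripper opens to 85 mm and grips with 20 to 120 N. Pads are 22 mm wide; open, the fingers measure 114 mm over their backs; the gripper's body (76 mm by 85 mm) begins 54 mm behind the grasp point. The pads swing forward as they close: fully open they stand 13 mm farther back than shut.
Start: joints at [1.077, 0.342, 1.524, -0, 1.275, -0.146], TCP at [0.179, 0.494, 0.248] pointing down, gripper open.
Joint ranges: [-2.53, 2.53], [-0.77, 2.02], [0.04, 2.7], [-1, 4.14], [0.28, 2.66], [-3.11, 3.11]. Speed limits (rad/s): [2.57, 2.57, 3.14, 3.14, 3.14, 3.14].

### API

Orientations are given as a unit quaternion [x, y, z, w].
In Python, from cell import arm gives the robot as it stands.
- The arm moves only by the shell command python3 -m crank 'ROWS' [FORCE]. ROWS is JSON, a list of rows, each an object of numbers: "tx", "ty", "tz": the shift along the tool's x, y, z in mm; "wx", "wy", "wz": the turn, a rotation vector about the tool's x, y, z in units of 8 degrees (1.0 is 8 degrees); "fingers": the closure, from 0 (fully open) to 1 (shut). In form: [{"tx": .., "ty": .., "tz": .., "wx": .., "wy": .., "wz": .., "fingers": ..}, ...]. A call has 1 to 20 rows; each row is the pose to reach, as a shift and turn from the pose commanded when the call began, along the tool's axes at that moment; what a row does not reach only later rows make up. A row lasts 1/10 s, in which the tool goes at most 50 mm and 8.59 degrees, less where a joint would pass 70% of its speed; a pose out of reach is approached as far as the arm can. A call with a gripper value outside its range is refused whole. The fingers move at their own pace and stop on an object; FORCE is the grip in N (left out, the last holds). Time passes only in rows, so rows that repeat a pose let the fingers close. It gives the time, the measured TCP pose, the force, the opening and the grip force at its end, in the units of the state.
- arm.state(): the state, without advancing time (a new reading comes with each control period).
- arm.capture(name): name is "scene" or "side" or "wrist"; returns a dict with "pixels" (420x560x3 uint8, red, green, blue), "mtx" (3x3 intrinsics, pixels), "dist" ([k1, k2, p1, p2, k3] as OpenCV has them; the pictures are not rectified), "view" (4x4, takes a point from world to camera coordinates). Camera axes: x right, y up, looking along -z (the intrinsics and any distortion apply to the point x, -y, -z); pixel columns grow to the right and rows downward; lengths in m; the calibration is good to about 2 mm. A picture is of the moment at which its call begins. There is no depth.
- arm.hand_in(): hands the job in; it is judged then, once.
The state is a dict: "time_s": time; "joint_positions": joint angles; "joint_velocities": joint speeds; "joint_torque": joint torques, N m; "tool_pos": TCP position; "ee_rot": TCP orientation; "force": force on the tool from outside, world axes, zero at the start; "torque": the same for the moment, N m; "width": finger opening in m; "gripper_force": force on a finger pad.
Only numpy, scipy, OpenCV 4.12 (cv2) and the standard library are available. Lean on these libraries where they do the work, as an engineer would, in place of code of your own. Each camera call takes 0.05 s, during which the arm holds its last target. There are 200 camera calls.

## Working session

There is one attempt and no reset: what is moved stays moved. The work goes in short steps, Python scripts to look and compute and a shell command to move; the robot and the scene stay as the last step left them, time stands still between calls to the robot, and variables do not carry over. Pictures are saved under pics/ and viewed, at most 14 in all, crops included, and the job is handed in when it is done.

```bash
ls; mkdir -p pics; python3 - <<'E'
from cell import arm
import cv2,numpy as np
print(arm.state(), arm.tip_reach)
for n in ["scene","side"]:
    c=arm.capture(n); cv2.imwrite(f"pics/{n}0.png",c["pixels"][:,:,::-1]); 
    np.savez(f"{n}0.npz",**c); print(n,c["mtx"].tolist(),c["dist"],c["view"].round(3).tolist())
E
```

```text
pics
{'time_s': 0.0, 'joint_positions': array([ 1.07699772e+00,  3.42762646e-01,  1.52503755e+00,  6.50247558e-06,
        1.27538079e+00, -1.46012273e-01]), 'joint_velocities': array([ 0.00248753, -0.00208895,  0.00183707, -0.00052251,  0.00224444,
        0.00030155]), 'joint_torque': array([ 5.09539441e-04, -4.33680618e+01, -2.46009082e+01, -1.42526051e-04,
        7.93072977e-03, -4.38282746e-05]), 'tool_pos': array([0.17873184, 0.49323823, 0.24759805]), 'ee_rot': array([ 1.73018984e-01,  9.84918169e-01, -7.52897363e-04, -2.52699045e-04]), 'force': array([-0.26086348,  0.32915468, -0.83811512]), 'torque': array([-0.02389986,  0.01138508, -0.06294721]), 'gripper_force': 0.0, 'width': 0.08554536323647262} 0.017
scene [[436.45641227117596, 0.0, 277.57586865880927], [0.0, 436.45641227117596, 212.609742585722], [0.0, 0.0, 1.0]] [-0.10627869  0.          0.          0.          0.        ] [[-0.881, 0.472, 0.002, 0.451], [-0.409, -0.766, 0.496, 0.198], [0.236, 0.436, 0.869, -1.364], [0.0, 0.0, 0.0, 1.0]]
side [[530.3694820557384, 0.0, 274.0126275765182], [0.0, 530.3694820557384, 209.4277906189096], [0.0, 0.0, 1.0]] [-0.12336956  0.          0.          0.          0.        ] [[0.908, -0.419, -0.022, -0.482], [0.269, 0.542, 0.796, -0.201], [-0.322, -0.728, 0.605, -1.503], [0.0, 0.0, 0.0, 1.0]]
```

View pics/scene0.png

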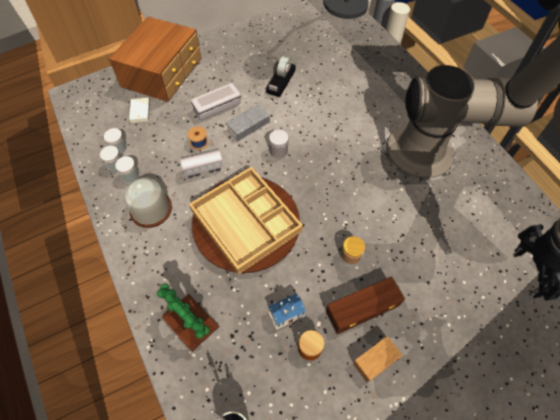

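View pics/side0.png

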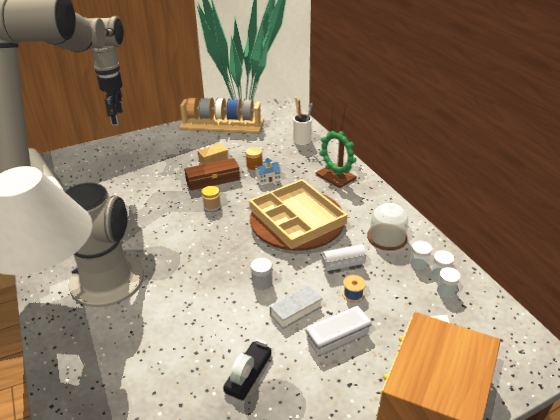

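The scene shows all four boxes: walnut keepsake (365,305), card box (378,357), silver tin (217,100) and grey album (248,121). It also shows the hall (286,309), tea tin (278,143), and two jars at (353,249) and (311,345). The spool is at (198,136) and the train at (201,163). I'll make a metric orthophoto from the scene and side views.

```bash
cat > h.py <<'E'
import cv2,numpy as np
from scipy.spatial.transform import Rotation as R
F=np.diag([1,-1,-1.])
def proj(c,P):
    P=np.asarray(P,float).reshape(-1,3); V=c["view"]
    Q=(P@V[:3,:3].T+V[:3,3])@F
    return cv2.projectPoints(Q,np.zeros(3),np.zeros(3),c["mtx"],c["dist"])[0].reshape(-1,2)
def unproj(c,uv,z):
    n=cv2.undistortPoints(np.asarray(uv,float).reshape(-1,1,2),c["mtx"],c["dist"]).reshape(-1,2)
    V=c["view"]; d=(np.c_[n,np.ones(len(n))]@F)@V[:3,:3]; o=-V[:3,:3].T@V[:3,3]
    return o+d*((z-o[2])/d[:,2])[:,None]
def ortho(c,x0,x1,y0,y1,z,mm=1.0,grid=0.1):
    """image: columns = world -y (left to right decreasing y), rows = decreasing x. top = far"""
    s=mm/1000; xs=np.arange(x1,x0,-s); ys=np.arange(y1,y0,-s)
    Y,X=np.meshgrid(ys,xs); p=proj(c,np.stack([X,Y,np.full_like(X,z)],-1)).astype(np.float32).reshape(X.shape+(2,))
    im=cv2.remap(np.ascontiguousarray(c["pixels"][:,:,::-1]),p[...,0],p[...,1],cv2.INTER_CUBIC)
    if grid:
        for g in np.arange(-2,2,grid):
            if x0<g<x1: r=int((x1-g)/s); cv2.line(im,(0,r),(im.shape[1],r),(255,0,255),1); cv2.putText(im,f"{g:.2f}",(2,r-2),0,.4,(0,0,255),1)
            if y0<g<y1: k=int((y1-g)/s); cv2.line(im,(k,0),(k,im.shape[0]),(255,0,255),1); cv2.putText(im,f"{g:.2f}",(k+2,10),0,.4,(0,0,255),1)
    return im
E
python3 - <<'E'
from h import *
c=dict(np.load("scene0.npz"));s=dict(np.load("side0.npz"))
print(unproj(c,[[217,100],[248,121],[198,136],[201,163],[278,143],[246,217],[353,249],[365,305],[311,345],[286,309],[378,357]],0.05).round(3))
cv2.imwrite("pics/o.png",ortho(c,0.1,0.8,-0.4,0.4,0.05,1.25))
E
```

```text
[[ 0.493 -0.449  0.05 ]
 [ 0.445 -0.321  0.05 ]
 [ 0.606 -0.339  0.05 ]
 [ 0.638 -0.241  0.05 ]
 [ 0.403 -0.199  0.05 ]
 [ 0.601 -0.015  0.05 ]
 [ 0.396  0.203  0.05 ]
 [ 0.453  0.345  0.05 ]
 [ 0.619  0.366  0.05 ]
 [ 0.628  0.261  0.05 ]
 [ 0.495  0.466  0.05 ]]
```

```bash
python3 - <<'E'
from h import *
c=dict(np.load("scene0.npz"))
cv2.imwrite("pics/o.png",ortho(c,0.28,0.8,-0.56,0.56,0.05,1.4))
E
```

```text
(no output)
```

View pics/o.png

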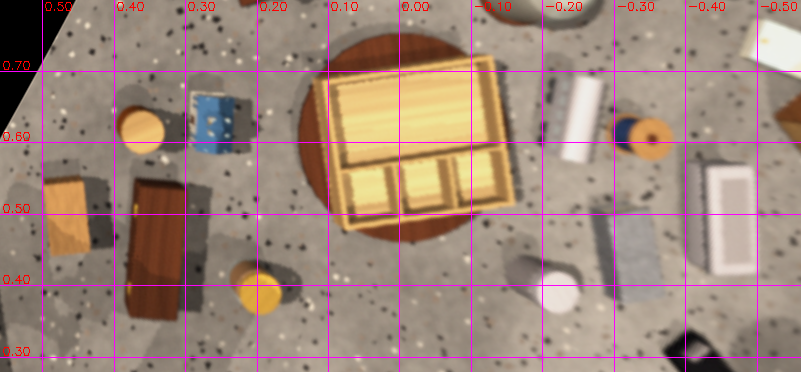

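Ortho: crate centre is about (0.60,-0.015), cells towards the robot, yaw about 98°. I'll fit the poses by aligning outlines to the edges in both cameras.

```bash
cat >> h.py <<'E'
from scipy.optimize import minimize
def rect(l,w,z,cx=0,cy=0):
    a=np.array([[-l,-w],[l,-w],[l,w],[-l,w]])/2+[cx,cy]; o=[]
    for i in range(4):
        p,q=a[i],a[(i+1)%4]; t=np.linspace(.03,.97,40)[:,None]
        o.append(np.c_[p+(q-p)*t,np.full(40,z),np.tile((q-p)/np.linalg.norm(q-p),(40,1))])
    return np.vstack(o)
def circ(d,z):
    t=np.linspace(0,2*np.pi,90,endpoint=False); return np.c_[d/2*np.cos(t),d/2*np.sin(t),np.full(90,z),-np.sin(t),np.cos(t)]
def grads(c,s=1.0):
    I=cv2.GaussianBlur(c["pixels"].astype(np.float32),(0,0),s); 
    return cv2.Sobel(I,cv2.CV_32F,1,0),cv2.Sobel(I,cv2.CV_32F,0,1)
def fit(cams,outl,x,y,yaw,span=.02,yspan=15,s=1.0,z0=0.):
    G=[grads(c,s) for c in cams]
    def score(p):
        M=np.array([[np.cos(p[2]),-np.sin(p[2])],[np.sin(p[2]),np.cos(p[2])]]); tot=0
        P=np.c_[outl[:,:2]@M.T+p[:2],outl[:,2]+z0]; T=np.c_[outl[:,3:]@M.T,np.zeros(len(outl))]
        for c,(gx,gy) in zip(cams,G):
            a=proj(c,P).astype(np.float32); b=proj(c,P+T*1e-3); n=b-a; n/=np.linalg.norm(n,axis=1)[:,None]+1e-9
            X=cv2.remap(gx,a[:,0].copy(),a[:,1].copy(),1)[:,0]; Y=cv2.remap(gy,a[:,0].copy(),a[:,1].copy(),1)[:,0]
            g=np.linalg.norm(-n[:,1:]*X+n[:,:1]*Y,axis=1)
            tot+=np.sqrt(np.minimum(g,150)).mean()
        return -tot
    yw=np.radians(yaw)
    k=max(1,int(yspan/3)) if yspan else 0
    best=min(((score((x+i,y+j,yw+t)),x+i,y+j,yw+t) for i in np.arange(-span,span+1e-4,.004) for j in np.arange(-span,span+1e-4,.004)
      for t in (np.radians(np.linspace(-yspan,yspan,2*k+1)) if yspan else [0])))
    r=minimize(score,best[1:],method="Nelder-Mead",options=dict(initial_simplex=np.array(best[1:])+np.array([[0,0,0],[.003,0,0],[0,.003,0],[0,0,.03]]),xatol=1e-5,fatol=1e-4))
    return r.x[0].round(4),r.x[1].round(4),np.degrees(r.x[2]).round(1),round(-r.fun/len(cams),2)
CR=np.vstack([rect(.236,.208,.068),rect(.224,.12,.068,0,-.038)]+[rect(.072,.072,.068,(i-1)*.076,.062) for i in range(3)])
DIM=dict(keepsake=(.185,.068,.056),tin=(.155,.064,.052),album=(.128,.06,.036),card=(.1,.056,.046))
def box(n): l,w,h=DIM[n]; return np.vstack([rect(l,w,h)])
CYL=dict(candle=(.06,.064),tea=(.058,.07),honey=(.06,.062))
E
cat > loc.py <<'E'
from h import *
c=dict(np.load("scene0.npz"));s=dict(np.load("side0.npz"))
for nm,cams in (("both",[c,s]),("scene",[c]),("side",[s])):
    print(nm)
    print("crate",fit(cams,CR,.6,-.015,98))
    for n,x,y,a in (("keepsake",.45,.343,88),("tin",.49,-.455,92),("album",.445,-.325,97),("card",.5,.47,92)): print(n,fit(cams,box(n),x,y,a))
    for n,x,y in (("tea",.395,-.21),("candle",.615,.36),("honey",.39,.195)): print(n,fit(cams,circ(*CYL[n]),x,y,0,.02,0))
    print("hall",fit(cams,rect(.078,.05,.046),.63,.26,90))
E
python3 loc.py
```

```text
both
crate (np.float64(0.6074), np.float64(-0.0242), np.float64(98.5), np.float64(11.31))
keepsake (np.float64(0.4362), np.float64(0.3608), np.float64(104.1), np.float64(7.3))
tin (np.float64(0.4656), np.float64(-0.4724), np.float64(106.7), np.float64(6.96))
album (np.float64(0.4673), np.float64(-0.3468), np.float64(110.0), np.float64(7.54))
card (np.float64(0.5197), np.float64(0.4511), np.float64(94.7), np.float64(9.21))
tea (np.float64(0.3975), np.float64(-0.2045), np.float64(0.9), np.float64(12.25))
candle (np.float64(0.6164), np.float64(0.3631), np.float64(1.0), np.float64(12.11))
honey (np.float64(0.394), np.float64(0.199), np.float64(0.0), np.float64(12.25))
hall (np.float64(0.6111), np.float64(0.244), np.float64(82.1), np.float64(9.99))
scene
crate (np.float64(0.604), np.float64(0.0021), np.float64(98.5), np.float64(11.46))
keepsake (np.float64(0.4353), np.float64(0.3603), np.float64(103.1), np.float64(6.83))
tin (np.float64(0.4688), np.float64(-0.4716), np.float64(104.2), np.float64(7.41))
album (np.float64(0.4657), np.float64(-0.3408), np.float64(97.2), np.float64(9.02))
car
[... 460 characters left out ...]
.float64(98.2), np.float64(12.23))
keepsake (np.float64(0.4565), np.float64(0.3249), np.float64(93.9), np.float64(8.96))
tin (np.float64(0.4673), np.float64(-0.4545), np.float64(106.4), np.float64(8.21))
album (np.float64(0.4304), np.float64(-0.3239), np.float64(100.2), np.float64(7.95))
card (np.float64(0.4766), np.float64(0.4703), np.float64(113.3), np.float64(10.2))
tea (np.float64(0.3982), np.float64(-0.2046), np.float64(0.0), np.float64(12.25))
candle (np.float64(0.6164), np.float64(0.3631), np.float64(1.0), np.float64(11.98))
honey (np.float64(0.39), np.float64(0.203), np.float64(0.0), np.float64(12.25))
hall (np.float64(0.6443), np.float64(0.2727), np.float64(74.9), np.float64(11.17))
```

```bash
sed -i 's/minimum(g,150)/minimum(g,700)/' h.py; python3 loc.py | sed 's/np.float64//g'
```

```text
both
crate ((0.6053), (-0.0194), (98.1), (14.88))
keepsake ((0.448), (0.3228), (72.7), (8.21))
tin ((0.4662), (-0.4553), (103.8), (7.73))
album ((0.4662), (-0.3483), (107.3), (8.12))
card ((0.5168), (0.4553), (97.2), (10.07))
tea ((0.3986), (-0.2052), (0.5), (17.07))
candle ((0.6176), (0.3633), (1.4), (16.55))
honey ((0.394), (0.2011), (-0.3), (18.21))
hall ((0.61), (0.2466), (88.3), (11.02))
scene
crate ((0.6033), (0.002), (98.8), (14.12))
keepsake ((0.4727), (0.3592), (72.4), (7.36))
tin ((0.4682), (-0.4713), (105.2), (7.43))
album ((0.4662), (-0.3437), (96.6), (9.68))
card ((0.5177), (0.4526), (97.4), (9.87))
tea ((0.3993), (-0.2051), (0.5), (17.46))
candle ((0.6177), (0.3632), (2.1), (18.18))
honey ((0.3946), (0.2004), (2.9), (15.66))
hall ((0.6103), (0.2451), (84.0), (11.3))
side
crate ((0.5998), (-0.0194), (98.4), (18.02))
keepsake ((0.4482), (0.3243), (85.2), (11.71))
tin ((0.4681), (-0.4541), (105.3), (9.4))
album ((0.4506), (-0.3032), (105.5), (8.7))
card ((0.5064), (0.4865), (108.8), (11.38))
tea ((0.3979), (-0.2052), (0.7), (16.79))
candle ((0.6171), (0.3641), (-0.3), (14.98))
honey ((0.3937), (0.2018), (0.6), (20.94))
hall ((0.646), (0.2736), (78.8), (12.97))
```

```bash
cat > loc.py <<'E'
from h import *
c=dict(np.load("scene0.npz"));s=dict(np.load("side0.npz"))
for nm,cams in (("both",[c,s]),("scene",[c]),("side",[s])):
    print(nm)
    print("crate",fit(cams,CR,.603,-.015,98,.012,6))
    for n,x,y,a in (("keepsake",.45,.343,-3),("tin",.49,-.455,3),("album",.445,-.325,7),("card",.5,.47,5)): print(n,fit(cams,box(n),x,y,a,.02,9))
    for a in (0,90): print("hall",fit(cams,rect(.078,.05,.046),.63,.26,a))
E
python3 loc.py| sed 's/np.float64//g'
```

```text
both
crate ((0.6053), (-0.0193), (98.0), (14.88))
keepsake ((0.4455), (0.3404), (-5.5), (13.67))
tin ((0.4904), (-0.4661), (2.4), (17.08))
album ((0.4366), (-0.3399), (10.1), (10.66))
card ((0.4937), (0.4664), (6.3), (15.42))
hall ((0.6264), (0.2596), (-3.2), (13.0))
hall ((0.61), (0.2466), (88.3), (11.02))
scene
crate ((0.6075), (-0.0256), (98.8), (13.94))
keepsake ((0.447), (0.3401), (-5.2), (12.08))
tin ((0.4918), (-0.4643), (3.3), (16.09))
album ((0.4347), (-0.3423), (10.7), (9.72))
card ((0.4933), (0.4664), (6.0), (14.96))
hall ((0.6253), (0.2591), (-2.3), (12.78))
hall ((0.6103), (0.2451), (84.0), (11.3))
side
crate ((0.5998), (-0.0194), (98.3), (18.02))
keepsake ((0.443), (0.3407), (-6.0), (16.09))
tin ((0.49), (-0.4674), (2.0), (18.79))
album ((0.4372), (-0.3391), (9.6), (12.19))
card ((0.4948), (0.468), (9.1), (16.02))
hall ((0.6302), (0.2602), (-7.4), (14.13))
hall ((0.646), (0.2736), (78.8), (12.97))
```

```bash
cat > go.py <<'E'
import sys
from h import *
from cell import arm
# go.py x y z yaw : tool shift (mm) and turn (8deg) from here
s=arm.state(); Rc=R.from_quat(s["ee_rot"]); p=s["tool_pos"]
def plan(x,y,z,yaw):
    a=np.radians(yaw); Y=np.array([np.cos(a),np.sin(a),0]); Z=np.array([0,0,-1.]); X=np.cross(Y,Z)
    Rt=R.from_matrix(np.c_[X,Y,Z]); d=Rc.inv().apply(np.array([x,y,z])-p)*1000; w=np.degrees((Rc.inv()*Rt).as_rotvec())/8
    print("t",d.round(1),"w",w.round(2),"rows>=",max(np.linalg.norm(d)/50,np.linalg.norm(w)*8/8.59).round(1))
yw=np.degrees(np.arctan2(*Rc.as_matrix()[1::-1,1]))
print("time",s["time_s"].__round__(2),"pos",p.round(4),"yawY",yw.round(1),"tilt",np.degrees(np.arccos(-Rc.as_matrix()[2,2])).round(2),"F",s["force"].round(1),"w",round(s["width"],4),"gf",round(s["gripper_force"],1),"j",np.round(s["joint_positions"],2))
v=[float(q) for q in sys.argv[1:]]
for i in range(0,len(v),4): plan(*v[i:i+4])
E
python3 go.py .53 -.02 .38 8.2
```

```text
time 0.1 pos [0.1788 0.4933 0.2477] yawY 70.1 tilt 0.08 F [-0.8 -0.1  0.3] w 0.0854 gf 0.0 j [ 1.08  0.34  1.52 -0.    1.28 -0.15]
t [-505.1 -363.  -131.9] w [-0.01  0.    7.73] rows>= 12.7
```

```bash
R='{"tx":-505,"ty":-363,"tz":-132,"wx":0,"wy":0,"wz":7.73}'; python3 -m crank '[{"tx":-505,"ty":-363,"tz":-132,"wz":7.73},{"tx":-505,"ty":-363,"tz":-132,"wz":7.73},{"tx":-505,"ty":-363,"tz":-132,"wz":7.73},{"tx":-505,"ty":-363,"tz":-132,"wz":7.73},{"tx":-505,"ty":-363,"tz":-132,"wz":7.73},{"tx":-505,"ty":-363,"tz":-132,"wz":7.73},{"tx":-505,"ty":-363,"tz":-132,"wz":7.73},{"tx":-505,"ty":-363,"tz":-132,"wz":7.73},{"tx":-505,"ty":-363,"tz":-132,"wz":7.73},{"tx":-505,"ty":-363,"tz":-132,"wz":7.73},{"tx":-505,"ty":-363,"tz":-132,"wz":7.73},{"tx":-505,"ty":-363,"tz":-132,"wz":7.73},{"tx":-505,"ty":-363,"tz":-132,"wz":7.73},{"tx":-505,"ty":-363,"tz":-132,"wz":7.73},{"tx":-505,"ty":-363,"tz":-132,"wz":7.73},{"tx":-505,"ty":-363,"tz":-132,"wz":7.73},{"tx":-505,"ty":-363,"tz":-132,"wz":7.73}]'
python3 - <<'E'
from h import *
from cell import arm
c=arm.capture("wrist"); np.savez("w0.npz",**c); cv2.imwrite("pics/w0.png",c["pixels"][:,:,::-1])
print(fit([c],CR,.602,-.019,98.2,.012,5), fit([c,dict(np.load("side0.npz"))],CR,.602,-.019,98.2,.012,5))
V=c["view"]; print((-V[:3,:3].T@V[:3,3]).round(3))
E
python3 go.py .4455 .3404 .15 84.5
```

```text
(np.float64(0.59), np.float64(-0.031), np.float64(93.2), np.float64(0.0)) (np.float64(0.5999), np.float64(-0.0194), np.float64(98.3), np.float64(9.01))
[0.116 0.516 0.373]
time 0.15 pos [0.1788 0.4933 0.2478] yawY 70.1 tilt 0.07 F [-0.3 -0.6 -0.2] w 0.0853 gf 0.0 j [ 1.08  0.34  1.52  0.    1.28 -0.15]
t [-302.9  -52.8   97.8] w [-0.01 -0.   -1.8 ] rows>= 6.5invalid input
```

View pics/w0.png

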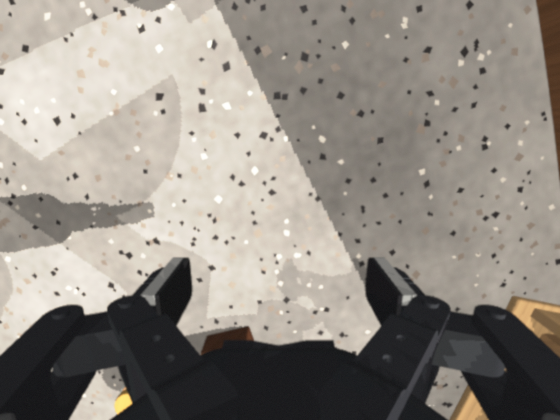

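The call was refused; I suspect every key is required. This view shows only shelf, with the fingers along the bottom, so the camera sits on the tool +x side.

```bash
python3 go.py .59 -.12 .32 8.2; python3 -m crank '[{"tx":0,"ty":0,"tz":-20,"wx":0,"wy":0,"wz":1,"fingers":0}]'
```

```text
time 0.15 pos [0.1788 0.4933 0.2478] yawY 70.1 tilt 0.07 F [-0.3 -0.6 -0.2] w 0.0853 gf 0.0 j [ 1.08  0.34  1.52  0.    1.28 -0.15]
t [-595.6 -436.5  -71.8] w [-0.01  0.    7.73] rows>= 14.8
time_s: 0.25
tool_pos: [0.1782, 0.4923, 0.2659]
ee_rot: [0.242, 0.97, -0.003, -0.001]
force: [0.4, -0.3, 0.0]
width: 0.0855
gripper_force: 0.0
```

```bash
python3 go.py .59 -.12 .32 8.2; python3 -m crank '[{"tx":0,"ty":0,"tz":-10,"wz":1,"fingers":0}]'; python3 go.py .59 -.12 .32 8.2
```

```text
time 0.25 pos [0.1782 0.4923 0.2659] yawY 62.0 tilt 0.36 F [ 0.4 -0.3  0. ] w 0.0855 gf 0.0 j [ 1.08  0.33  1.49 -0.    1.33 -0.  ]
t [-651.2 -347.3  -52. ] w [-0.04  0.02  6.72] rows>= 14.8
time 0.25 pos [0.1782 0.4923 0.2659] yawY 62.0 tilt 0.36 F [ 0.4 -0.3  0. ] w 0.0855 gf 0.0 j [ 1.08  0.33  1.49 -0.    1.33 -0.  ]
t [-651.2 -347.3  -52. ] w [-0.04  0.02  6.72] rows>= 14.8invalid input
```

```bash
python3 -m crank '[{"tx":-651,"ty":-347,"tz":-54,"wx":0,"wy":0,"wz":6.72,"fingers":0},{"tx":-651,"ty":-347,"tz":-54,"wx":0,"wy":0,"wz":6.72,"fingers":0},{"tx":-651,"ty":-347,"tz":-54,"wx":0,"wy":0,"wz":6.72,"fingers":0},{"tx":-651,"ty":-347,"tz":-54,"wx":0,"wy":0,"wz":6.72,"fingers":0},{"tx":-651,"ty":-347,"tz":-54,"wx":0,"wy":0,"wz":6.72,"fingers":0},{"tx":-651,"ty":-347,"tz":-54,"wx":0,"wy":0,"wz":6.72,"fingers":0},{"tx":-651,"ty":-347,"tz":-54,"wx":0,"wy":0,"wz":6.72,"fingers":0},{"tx":-651,"ty":-347,"tz":-54,"wx":0,"wy":0,"wz":6.72,"fingers":0},{"tx":-651,"ty":-347,"tz":-54,"wx":0,"wy":0,"wz":6.72,"fingers":0},{"tx":-651,"ty":-347,"tz":-54,"wx":0,"wy":0,"wz":6.72,"fingers":0},{"tx":-651,"ty":-347,"tz":-54,"wx":0,"wy":0,"wz":6.72,"fingers":0},{"tx":-651,"ty":-347,"tz":-54,"wx":0,"wy":0,"wz":6.72,"fingers":0},{"tx":-651,"ty":-347,"tz":-54,"wx":0,"wy":0,"wz":6.72,"fingers":0},{"tx":-651,"ty":-347,"tz":-54,"wx":0,"wy":0,"wz":6.72,"fingers":0},{"tx":-651,"ty":-347,"tz":-54,"wx":0,"wy":0,"wz":6.72,"fingers":0},{"tx":-651,"ty":-347,"tz":-54,"wx":0,"wy":0,"wz":6.72,"fingers":0},{"tx":-651,"ty":-347,"tz":-54,"wx":0,"wy":0,"wz":6.72,"fingers":0},{"tx":-651,"ty":-347,"tz":-54,"wx":0,"wy":0,"wz":6.72,"fingers":0}]'
python3 - <<'E'
from h import *
from cell import arm
c=arm.capture("wrist"); np.savez("w0.npz",**c); cv2.imwrite("pics/w1.png",c["pixels"][:,:,::-1])
print(fit([c],CR,.602,-.019,98.2,.012,5), fit([c,dict(np.load("side0.npz"))],CR,.602,-.019,98.2,.012,5))
E
python3 go.py .4455 .3404 .16 84.5
```

```text
time_s: 2.05
tool_pos: [0.5912, -0.1171, 0.3221]
ee_rot: [0.654, 0.757, 0.0, -0.0]
force: [-0.4, -0.1, -0.4]
width: 0.0852
gripper_force: 0.0
(np.float64(0.605), np.float64(-0.0156), np.float64(98.6), np.float64(16.44)) (np.float64(0.6049), np.float64(-0.0158), np.float64(98.5), np.float64(16.51))
time 2.1 pos [ 0.5911 -0.1168  0.3224] yawY 8.4 tilt 0.03 F [-0.6 -0.6  0.1] w 0.0854 gf 0.0 j [-0.32  0.45  1.16  0.    1.54 -0.47]
t [473.5 -77.4 162.6] w [ 0.   -0.   -9.52] rows>= 10.1
```

View pics/w1.png

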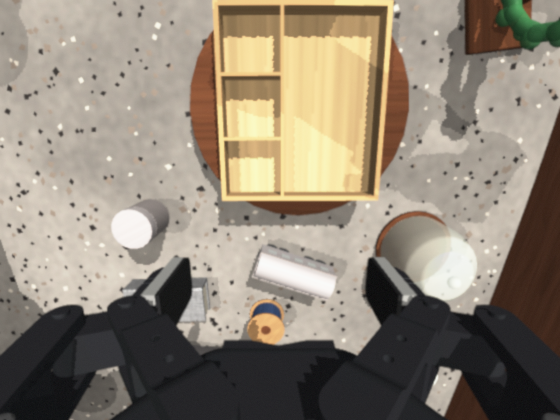

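```bash
python3 -m crank '[{"tx":473,"ty":-77,"tz":162,"wx":0,"wy":0,"wz":-9.52,"fingers":0},{"tx":473,"ty":-77,"tz":162,"wx":0,"wy":0,"wz":-9.52,"fingers":0},{"tx":473,"ty":-77,"tz":162,"wx":0,"wy":0,"wz":-9.52,"fingers":0},{"tx":473,"ty":-77,"tz":162,"wx":0,"wy":0,"wz":-9.52,"fingers":0},{"tx":473,"ty":-77,"tz":162,"wx":0,"wy":0,"wz":-9.52,"fingers":0},{"tx":473,"ty":-77,"tz":162,"wx":0,"wy":0,"wz":-9.52,"fingers":0},{"tx":473,"ty":-77,"tz":162,"wx":0,"wy":0,"wz":-9.52,"fingers":0},{"tx":473,"ty":-77,"tz":162,"wx":0,"wy":0,"wz":-9.52,"fingers":0},{"tx":473,"ty":-77,"tz":162,"wx":0,"wy":0,"wz":-9.52,"fingers":0},{"tx":473,"ty":-77,"tz":162,"wx":0,"wy":0,"wz":-9.52,"fingers":0},{"tx":473,"ty":-77,"tz":162,"wx":0,"wy":0,"wz":-9.52,"fingers":0},{"tx":473,"ty":-77,"tz":162,"wx":0,"wy":0,"wz":-9.52,"fingers":0},{"tx":473,"ty":-77,"tz":162,"wx":0,"wy":0,"wz":-9.52,"fingers":0},{"tx":473,"ty":-77,"tz":162,"wx":0,"wy":0,"wz":-9.52,"fingers":0},{"tx":473,"ty":-77,"tz":162,"wx":0,"wy":0,"wz":-9.52,"fingers":0}]'
python3 - <<'E'
from h import *
from cell import arm
c=arm.capture("wrist"); np.savez("w0.npz",**c)
print(fit([c],box("keepsake"),.4455,.3404,-5.5,.012,5), fit([c],box("card"),.494,.467,6.3,.012,5))
E
python3 go.py .4455 .3404 .046 84.5
```

```text
time_s: 3.6
tool_pos: [0.4478, 0.338, 0.161]
ee_rot: [0.049, 0.999, 0.0, 0.001]
force: [0.0, 0.2, -0.3]
width: 0.0852
gripper_force: 0.0
(np.float64(0.4471), np.float64(0.3396), np.float64(-4.5), np.float64(16.02)) (np.float64(0.4933), np.float64(0.4667), np.float64(6.3), np.float64(15.6))
time 3.65 pos [0.4477 0.3381 0.1609] yawY 84.4 tilt 0.06 F [-0.4  0.2 -0.7] w 0.0856 gf 0.0 j [ 0.51  0.49  1.55 -0.    1.1  -0.96]
t [  2.5   2.  114.9] w [ 0.    0.01 -0.02] rows>= 2.3
```

```bash
python3 -m crank '[{"tx":1,"ty":1.8,"tz":45,"wx":0,"wy":0,"wz":-0.08,"fingers":0},{"tx":1,"ty":1.8,"tz":85,"wx":0,"wy":0,"wz":-0.08,"fingers":0},{"tx":1,"ty":1.8,"tz":114,"wx":0,"wy":0,"wz":-0.08,"fingers":0},{"tx":1,"ty":1.8,"tz":114,"wx":0,"wy":0,"wz":-0.08,"fingers":0},{"tx":1,"ty":1.8,"tz":114,"wx":0,"wy":0,"wz":-0.08,"fingers":1},{"tx":1,"ty":1.8,"tz":114,"wx":0,"wy":0,"wz":-0.08,"fingers":1},{"tx":1,"ty":1.8,"tz":114,"wx":0,"wy":0,"wz":-0.08,"fingers":1},{"tx":1,"ty":1.8,"tz":114,"wx":0,"wy":0,"wz":-0.08,"fingers":1},{"tx":1,"ty":1.8,"tz":114,"wx":0,"wy":0,"wz":-0.08,"fingers":1},{"tx":1,"ty":1.8,"tz":114,"wx":0,"wy":0,"wz":-0.08,"fingers":1}]' 60
python3 -m crank '[{"tx":0,"ty":0,"tz":-20,"wx":0,"wy":0,"wz":0,"fingers":1},{"tx":0,"ty":0,"tz":-50,"wx":0,"wy":0,"wz":0,"fingers":1},{"tx":0,"ty":0,"tz":-90,"wx":0,"wy":0,"wz":0,"fingers":1},{"tx":0,"ty":0,"tz":-120,"wx":0,"wy":0,"wz":0,"fingers":1},{"tx":0,"ty":0,"tz":-120,"wx":0,"wy":0,"wz":0,"fingers":1}]'
python3 go.py .6426 -.0115 .17 8.4 .6426 -.0115 .088 8.4
```

```text
time_s: 4.65
tool_pos: [0.4473, 0.3413, 0.0482]
ee_rot: [0.043, 0.999, 0.001, 0.002]
force: [-0.5, -0.1, 7.4]
width: 0.0668
gripper_force: 71.7
time_s: 5.15
tool_pos: [0.4481, 0.3421, 0.1708]
ee_rot: [0.043, 0.999, 0.002, 0.004]
force: [0.4, -0.2, -4.9]
width: 0.0665
gripper_force: 70.5
time 5.15 pos [0.4481 0.3421 0.1708] yawY 85.1 tilt 0.51 F [ 0.4 -0.2 -4.9] w 0.0665 gf 70.5 j [ 0.52  0.48  1.54  0.    1.12 -0.97]
t [-223.9 -335.8    0.7] w [0.07 0.02 9.59] rows>= 8.9
t [-223.3 -336.2   82.7] w [0.07 0.02 9.59] rows>= 8.9
```

```bash
python3 -m crank '[{"tx":-224,"ty":-336,"tz":0,"wx":0.07,"wy":0.02,"wz":9.59,"fingers":1},{"tx":-224,"ty":-336,"tz":0,"wx":0.07,"wy":0.02,"wz":9.59,"fingers":1},{"tx":-224,"ty":-336,"tz":0,"wx":0.07,"wy":0.02,"wz":9.59,"fingers":1},{"tx":-224,"ty":-336,"tz":0,"wx":0.07,"wy":0.02,"wz":9.59,"fingers":1},{"tx":-224,"ty":-336,"tz":0,"wx":0.07,"wy":0.02,"wz":9.59,"fingers":1},{"tx":-224,"ty":-336,"tz":0,"wx":0.07,"wy":0.02,"wz":9.59,"fingers":1},{"tx":-224,"ty":-336,"tz":0,"wx":0.07,"wy":0.02,"wz":9.59,"fingers":1},{"tx":-224,"ty":-336,"tz":0,"wx":0.07,"wy":0.02,"wz":9.59,"fingers":1},{"tx":-224,"ty":-336,"tz":0,"wx":0.07,"wy":0.02,"wz":9.59,"fingers":1},{"tx":-224,"ty":-336,"tz":0,"wx":0.07,"wy":0.02,"wz":9.59,"fingers":1},{"tx":-224,"ty":-336,"tz":0,"wx":0.07,"wy":0.02,"wz":9.59,"fingers":1},{"tx":-224,"ty":-336,"tz":0,"wx":0.07,"wy":0.02,"wz":9.59,"fingers":1},{"tx":-224,"ty":-336,"tz":0,"wx":0.07,"wy":0.02,"wz":9.59,"fingers":1},{"tx":-224,"ty":-336,"tz":0,"wx":0.07,"wy":0.02,"wz":9.59,"fingers":1},{"tx":-224,"ty":-336,"tz":0,"wx":0.07,"wy":0.02,"wz":9.59,"fingers":1},{"tx":-224,"ty":-336,"tz":0,"wx":0.07,"wy":0.02,"wz":9.59,"fingers":1}]'
python3 go.py .6426 -.0115 .088 8.4
```

```text
time_s: 6.75
tool_pos: [0.6407, -0.0127, 0.1665]
ee_rot: [0.653, 0.757, -0.004, -0.001]
force: [0.2, 0.6, -3.9]
width: 0.0667
gripper_force: 70.5
time 6.75 pos [ 0.6407 -0.0127  0.1665] yawY 8.4 tilt 0.52 F [ 0.2  0.6 -3.9] w 0.0667 gf 70.5 j [-0.14  0.63  1.29 -0.01  1.24 -0.28]
t [ 1.2  2.7 78.5] w [-0.06  0.03  0.  ] rows>= 1.6
```

```bash
python3 -m crank '[{"tx":1.2,"ty":2.5,"tz":25,"wx":-0.06,"wy":0.03,"wz":0,"fingers":1},{"tx":1.2,"ty":2.5,"tz":50,"wx":-0.06,"wy":0.03,"wz":0,"fingers":1},{"tx":1.2,"ty":2.5,"tz":65,"wx":-0.06,"wy":0.03,"wz":0,"fingers":1},{"tx":1.2,"ty":2.5,"tz":72,"wx":-0.06,"wy":0.03,"wz":0,"fingers":1},{"tx":1.2,"ty":2.5,"tz":76,"wx":-0.06,"wy":0.03,"wz":0,"fingers":1},{"tx":1.2,"ty":2.5,"tz":78,"wx":-0.06,"wy":0.03,"wz":0,"fingers":1},{"tx":1.2,"ty":2.5,"tz":78,"wx":-0.06,"wy":0.03,"wz":0,"fingers":1}]'
python3 go.py .6426 -.0115 .086 8.4
```

```text
time_s: 7.45
tool_pos: [0.6428, -0.0118, 0.0889]
ee_rot: [0.653, 0.757, 0.0, 0.0]
force: [-0.2, 0.2, -4.7]
width: 0.0669
gripper_force: 70.3
time 7.45 pos [ 0.6428 -0.0118  0.0889] yawY 8.4 tilt 0.05 F [-0.2  0.2 -4.7] w 0.0669 gf 70.3 j [-0.14  0.7   1.37  0.    1.07 -0.28]
t [ 0.4 -0.2  2.9] w [ 0.01 -0.   -0.  ] rows>= 0.1
```

```bash
python3 -m crank '[{"tx":0,"ty":0,"tz":1,"wx":0,"wy":0,"wz":0,"fingers":1},{"tx":0,"ty":0,"tz":2,"wx":0,"wy":0,"wz":0,"fingers":1},{"tx":0,"ty":0,"tz":3,"wx":0,"wy":0,"wz":0,"fingers":1},{"tx":0,"ty":0,"tz":3,"wx":0,"wy":0,"wz":0,"fingers":1}]'; python3 -m crank '[{"tx":0,"ty":0,"tz":0,"wx":0,"wy":0,"wz":0,"fingers":0.1},{"tx":0,"ty":0,"tz":0,"wx":0,"wy":0,"wz":0,"fingers":0.1},{"tx":0,"ty":0,"tz":0,"wx":0,"wy":0,"wz":0,"fingers":0.1},{"tx":0,"ty":0,"tz":0,"wx":0,"wy":0,"wz":0,"fingers":0.1}]'; python3 -m crank '[{"tx":0,"ty":0,"tz":-40,"wx":0,"wy":0,"wz":0,"fingers":0.1},{"tx":0,"ty":0,"tz":-90,"wx":0,"wy":0,"wz":0,"fingers":0.1},{"tx":0,"ty":0,"tz":-110,"wx":0,"wy":0,"wz":0,"fingers":0.1}]'; python3 - <<'E'
from h import *
from cell import arm
C=[]
for n in ["scene","side"]:
    c=arm.capture(n); np.savez(f"{n}1.npz",**c); C.append(c)
print(fit(C,rect(.185,.068,.094),.6426,-.0115,98.4,.012,6)); print(fit(C[1:],rect(.185,.068,.094),.6426,-.0115,98.4,.012,6));
print(fit(C[1:],CR,.605,-.017,98.4,.012,6))
E
python3 go.py .49 -.466 .24 -87.6
```

```text
time_s: 7.85
tool_pos: [0.6427, -0.0118, 0.0862]
ee_rot: [0.653, 0.757, 0.0, 0.0]
force: [-2.6, 0.4, 1.6]
width: 0.0668
gripper_force: 71.2
time_s: 8.25
tool_pos: [0.6426, -0.0118, 0.0854]
ee_rot: [0.653, 0.757, 0.0, -0.0]
force: [0.4, 0.2, -0.2]
width: 0.0771
gripper_force: 0.0
time_s: 8.55
tool_pos: [0.6443, -0.012, 0.2005]
ee_rot: [0.653, 0.757, 0.002, 0.003]
force: [0.2, -0.8, 0.1]
width: 0.0769
gripper_force: 0.0
(np.float64(0.6421), np.float64(-0.01), np.float64(98.4), np.float64(13.77))
(np.float64(0.6435), np.float64(-0.0113), np.float64(97.8), np.float64(17.26))
(np.float64(0.5986), np.float64(-0.016), np.float64(99.0), np.float64(16.54))
time 8.65 pos [ 0.6444 -0.0121  0.1998] yawY 8.4 tilt 0.45 F [0.3 0.2 0.2] w 0.0767 gf 0.0 j [-0.14  0.6   1.24  0.    1.29 -0.28]
t [-426.6 -218.7  -41.2] w [ 0.05 -0.04 12.  ] rows>= 11.2
```

```bash
python3 -m crank '[{"tx":-427,"ty":-219,"tz":40,"wx":0.05,"wy":-0.04,"wz":12,"fingers":0},{"tx":-427,"ty":-219,"tz":40,"wx":0.05,"wy":-0.04,"wz":12,"fingers":0},{"tx":-427,"ty":-219,"tz":40,"wx":0.05,"wy":-0.04,"wz":12,"fingers":0},{"tx":-427,"ty":-219,"tz":40,"wx":0.05,"wy":-0.04,"wz":12,"fingers":0},{"tx":-427,"ty":-219,"tz":40,"wx":0.05,"wy":-0.04,"wz":12,"fingers":0},{"tx":-427,"ty":-219,"tz":40,"wx":0.05,"wy":-0.04,"wz":12,"fingers":0},{"tx":-427,"ty":-219,"tz":40,"wx":0.05,"wy":-0.04,"wz":12,"fingers":0},{"tx":-427,"ty":-219,"tz":40,"wx":0.05,"wy":-0.04,"wz":12,"fingers":0},{"tx":-427,"ty":-219,"tz":40,"wx":0.05,"wy":-0.04,"wz":12,"fingers":0},{"tx":-427,"ty":-219,"tz":40,"wx":0.05,"wy":-0.04,"wz":12,"fingers":0},{"tx":-427,"ty":-219,"tz":40,"wx":0.05,"wy":-0.04,"wz":12,"fingers":0},{"tx":-427,"ty":-219,"tz":40,"wx":0.05,"wy":-0.04,"wz":12,"fingers":0},{"tx":-427,"ty":-219,"tz":40,"wx":0.05,"wy":-0.04,"wz":12,"fingers":0},{"tx":-427,"ty":-219,"tz":40,"wx":0.05,"wy":-0.04,"wz":12,"fingers":0},{"tx":-427,"ty":-219,"tz":40,"wx":0.05,"wy":-0.04,"wz":12,"fingers":0},{"tx":-427,"ty":-219,"tz":40,"wx":0.05,"wy":-0.04,"wz":12,"fingers":0}]'
python3 - <<'E'
from h import *
from cell import arm
c=arm.capture("wrist"); np.savez("w0.npz",**c)
print(fit([c],box("tin"),.4904,-.4661,2.4,.012,5), fit([c],box("album"),.4366,-.3399,10,.012,5))
E
python3 go.py .4904 -.4661 .036 -87.6
```

```text
time_s: 10.25
tool_pos: [0.4886, -0.4656, 0.1552]
ee_rot: [1.0, 0.022, -0.004, -0.0]
force: [0.4, 0.2, 0.5]
width: 0.0858
gripper_force: 0.0
(np.float64(0.4907), np.float64(-0.4641), np.float64(2.1), np.float64(9.33)) (np.float64(0.4371), np.float64(-0.3416), np.float64(10.0), np.float64(10.33))
time 10.3 pos [ 0.4885 -0.4658  0.1553] yawY -87.5 tilt 0.47 F [-0.7 -0.1 -0.2] w 0.0854 gf 0.0 j [-0.87  0.7   1.18 -0.01  1.27  0.66]
t [  2.9   0.5 119.3] w [-0.01  0.06  0.01] rows>= 2.4
```

```bash
python3 -m crank '[{"tx":2,"ty":-0.5,"tz":45,"wx":0,"wy":0.06,"wz":0,"fingers":0},{"tx":2,"ty":-0.5,"tz":85,"wx":0,"wy":0.06,"wz":0,"fingers":0},{"tx":2,"ty":-0.5,"tz":118,"wx":0,"wy":0.06,"wz":0,"fingers":0},{"tx":2,"ty":-0.5,"tz":118,"wx":0,"wy":0.06,"wz":0,"fingers":0},{"tx":2,"ty":-0.5,"tz":118,"wx":0,"wy":0.06,"wz":0,"fingers":1},{"tx":2,"ty":-0.5,"tz":118,"wx":0,"wy":0.06,"wz":0,"fingers":1},{"tx":2,"ty":-0.5,"tz":118,"wx":0,"wy":0.06,"wz":0,"fingers":1},{"tx":2,"ty":-0.5,"tz":118,"wx":0,"wy":0.06,"wz":0,"fingers":1},{"tx":2,"ty":-0.5,"tz":118,"wx":0,"wy":0.06,"wz":0,"fingers":1},{"tx":2,"ty":-0.5,"tz":118,"wx":0,"wy":0.06,"wz":0,"fingers":1},{"tx":2,"ty":-0.5,"tz":118,"wx":0,"wy":0.06,"wz":0,"fingers":1}]' 60
python3 -m crank '[{"tx":0,"ty":0,"tz":-20,"wx":0,"wy":0,"wz":0,"fingers":1},{"tx":0,"ty":0,"tz":-50,"wx":0,"wy":0,"wz":0,"fingers":1},{"tx":0,"ty":0,"tz":-100,"wx":0,"wy":0,"wz":0,"fingers":1},{"tx":0,"ty":0,"tz":-150,"wx":0,"wy":0,"wz":0,"fingers":1},{"tx":0,"ty":0,"tz":-170,"wx":0,"wy":0,"wz":0,"fingers":1},{"tx":0,"ty":0,"tz":-170,"wx":0,"wy":0,"wz":0,"fingers":1}]'
python3 go.py .6426 -.0115 .19 8.4
```

```text
time_s: 11.4
tool_pos: [0.4901, -0.4666, 0.0397]
ee_rot: [1.0, 0.021, 0.001, 0.001]
force: [0.8, 0.5, 7.2]
width: 0.0627
gripper_force: 69.6
time_s: 12.0
tool_pos: [0.4902, -0.4669, 0.212]
ee_rot: [1.0, 0.021, 0.003, 0.003]
force: [-0.6, -0.9, -2.2]
width: 0.0627
gripper_force: 68.8
time 12.0 pos [ 0.4902 -0.4669  0.212 ] yawY -87.6 tilt 0.45 F [-0.6 -0.9 -2.2] w 0.0627 gf 68.8 j [-0.87  0.65  1.11  0.    1.37  0.65]
t [ 171.2 -448.7   20.3] w [ 6.0e-02  1.0e-02 -1.2e+01] rows>= 11.2
```

```bash
python3 -m crank '[{"tx":171,"ty":-449,"tz":20,"wx":0.06,"wy":0,"wz":-12,"fingers":1},{"tx":171,"ty":-449,"tz":20,"wx":0.06,"wy":0,"wz":-12,"fingers":1},{"tx":171,"ty":-449,"tz":20,"wx":0.06,"wy":0,"wz":-12,"fingers":1},{"tx":171,"ty":-449,"tz":20,"wx":0.06,"wy":0,"wz":-12,"fingers":1},{"tx":171,"ty":-449,"tz":20,"wx":0.06,"wy":0,"wz":-12,"fingers":1},{"tx":171,"ty":-449,"tz":20,"wx":0.06,"wy":0,"wz":-12,"fingers":1},{"tx":171,"ty":-449,"tz":20,"wx":0.06,"wy":0,"wz":-12,"fingers":1},{"tx":171,"ty":-449,"tz":20,"wx":0.06,"wy":0,"wz":-12,"fingers":1},{"tx":171,"ty":-449,"tz":20,"wx":0.06,"wy":0,"wz":-12,"fingers":1},{"tx":171,"ty":-449,"tz":20,"wx":0.06,"wy":0,"wz":-12,"fingers":1},{"tx":171,"ty":-449,"tz":20,"wx":0.06,"wy":0,"wz":-12,"fingers":1},{"tx":171,"ty":-449,"tz":20,"wx":0.06,"wy":0,"wz":-12,"fingers":1},{"tx":171,"ty":-449,"tz":20,"wx":0.06,"wy":0,"wz":-12,"fingers":1},{"tx":171,"ty":-449,"tz":20,"wx":0.06,"wy":0,"wz":-12,"fingers":1},{"tx":171,"ty":-449,"tz":20,"wx":0.06,"wy":0,"wz":-12,"fingers":1},{"tx":171,"ty":-449,"tz":20,"wx":0.06,"wy":0,"wz":-12,"fingers":1},{"tx":171,"ty":-449,"tz":20,"wx":0.06,"wy":0,"wz":-12,"fingers":1}]'
python3 go.py .6426 -.0115 .1337 8.4
```

```text
time_s: 13.7
tool_pos: [0.6412, -0.0104, 0.1877]
ee_rot: [0.654, 0.756, 0.0, -0.004]
force: [0.8, 0.5, -2.4]
width: 0.0625
gripper_force: 68.6
time 13.7 pos [ 0.6412 -0.0104  0.1877] yawY 8.3 tilt 0.46 F [ 0.8  0.5 -2.4] w 0.0625 gf 68.6 j [-0.14  0.61  1.26  0.01  1.28 -0.28]
t [-1.6  1.5 53.9] w [-0.03 -0.05 -0.01] rows>= 1.1
```

```bash
python3 -m crank '[{"tx":-1.5,"ty":1.3,"tz":25,"wx":-0.03,"wy":-0.05,"wz":0,"fingers":1},{"tx":-1.5,"ty":1.3,"tz":40,"wx":-0.03,"wy":-0.05,"wz":0,"fingers":1},{"tx":-1.5,"ty":1.3,"tz":48,"wx":-0.03,"wy":-0.05,"wz":0,"fingers":1},{"tx":-1.5,"ty":1.3,"tz":51,"wx":-0.03,"wy":-0.05,"wz":0,"fingers":1},{"tx":-1.5,"ty":1.3,"tz":53,"wx":-0.03,"wy":-0.05,"wz":0,"fingers":1},{"tx":-1.5,"ty":1.3,"tz":54,"wx":-0.03,"wy":-0.05,"wz":0,"fingers":1},{"tx":-1.5,"ty":1.3,"tz":54,"wx":-0.03,"wy":-0.05,"wz":0,"fingers":1}]'
python3 go.py .6426 -.0115 .1337 8.4
```

```text
time_s: 14.4
tool_pos: [0.6427, -0.011, 0.1342]
ee_rot: [0.653, 0.757, -0.0, 0.0]
force: [-0.1, 0.3, -2.3]
width: 0.0632
gripper_force: 68.6
time 14.4 pos [ 0.6427 -0.011   0.1342] yawY 8.4 tilt 0.05 F [-0.1  0.3 -2.3] w 0.0632 gf 68.6 j [-0.14  0.65  1.33 -0.    1.16 -0.28]
t [-0.5 -0.2  0.5] w [ 0.  0. -0.] rows>= 0.0
```

```bash
python3 -m crank '[{"tx":0,"ty":0,"tz":0.7,"wx":0,"wy":0,"wz":0,"fingers":1},{"tx":0,"ty":0,"tz":1.4,"wx":0,"wy":0,"wz":0,"fingers":1},{"tx":0,"ty":0,"tz":2,"wx":0,"wy":0,"wz":0,"fingers":1},{"tx":0,"ty":0,"tz":2,"wx":0,"wy":0,"wz":0,"fingers":1}]'; python3 -m crank '[{"tx":0,"ty":0,"tz":0,"wx":0,"wy":0,"wz":0,"fingers":0.1},{"tx":0,"ty":0,"tz":0,"wx":0,"wy":0,"wz":0,"fingers":0.1},{"tx":0,"ty":0,"tz":0,"wx":0,"wy":0,"wz":0,"fingers":0.1},{"tx":0,"ty":0,"tz":0,"wx":0,"wy":0,"wz":0,"fingers":0.1}]'; python3 -m crank '[{"tx":0,"ty":0,"tz":-40,"wx":0,"wy":0,"wz":0,"fingers":0.1},{"tx":0,"ty":0,"tz":-90,"wx":0,"wy":0,"wz":0,"fingers":0.1},{"tx":0,"ty":0,"tz":-100,"wx":0,"wy":0,"wz":0,"fingers":0.1}]'; python3 - <<'E'
from h import *
from cell import arm
C=[]
for n in ["scene","side"]:
    c=arm.capture(n); np.savez(f"{n}1.npz",**c); C.append(c)
print(fit(C,rect(.155,.064,.146),.6426,-.0115,98.4,.012,6)); print(fit(C[1:],rect(.155,.064,.146),.6426,-.0115,98.4,.012,6));
E
python3 go.py .437 -.341 .16 -80
```

```text
time_s: 14.8
tool_pos: [0.6428, -0.0111, 0.1337]
ee_rot: [0.654, 0.757, 0.0, 0.001]
force: [-3.8, -0.9, 7.7]
width: 0.0628
gripper_force: 69.9
time_s: 15.2
tool_pos: [0.6424, -0.011, 0.1314]
ee_rot: [0.653, 0.757, -0.0, -0.0]
force: [0.7, -0.2, -0.0]
width: 0.077
gripper_force: 0.0
time_s: 15.5
tool_pos: [0.6448, -0.0111, 0.238]
ee_rot: [0.653, 0.757, 0.003, 0.004]
force: [1.0, 0.0, 0.3]
width: 0.0769
gripper_force: 0.0
(np.float64(0.6434), np.float64(-0.0088), np.float64(98.1), np.float64(17.23))
(np.float64(0.6405), np.float64(-0.0126), np.float64(97.7), np.float64(17.79))
time 15.6 pos [ 0.6436 -0.011   0.2342] yawY 8.4 tilt 0.29 F [1.  0.1 0.1] w 0.0766 gf 0.0 j [-0.14  0.57  1.19 -0.    1.37 -0.28]
t [-296.2 -252.9   73.6] w [ 0.04 -0.02 11.05] rows>= 10.3
```

```bash
python3 -m crank '[{"tx":-296,"ty":-253,"tz":74,"wx":0.04,"wy":-0.02,"wz":11.05,"fingers":0},{"tx":-296,"ty":-253,"tz":74,"wx":0.04,"wy":-0.02,"wz":11.05,"fingers":0},{"tx":-296,"ty":-253,"tz":74,"wx":0.04,"wy":-0.02,"wz":11.05,"fingers":0},{"tx":-296,"ty":-253,"tz":74,"wx":0.04,"wy":-0.02,"wz":11.05,"fingers":0},{"tx":-296,"ty":-253,"tz":74,"wx":0.04,"wy":-0.02,"wz":11.05,"fingers":0},{"tx":-296,"ty":-253,"tz":74,"wx":0.04,"wy":-0.02,"wz":11.05,"fingers":0},{"tx":-296,"ty":-253,"tz":74,"wx":0.04,"wy":-0.02,"wz":11.05,"fingers":0},{"tx":-296,"ty":-253,"tz":74,"wx":0.04,"wy":-0.02,"wz":11.05,"fingers":0},{"tx":-296,"ty":-253,"tz":74,"wx":0.04,"wy":-0.02,"wz":11.05,"fingers":0},{"tx":-296,"ty":-253,"tz":74,"wx":0.04,"wy":-0.02,"wz":11.05,"fingers":0},{"tx":-296,"ty":-253,"tz":74,"wx":0.04,"wy":-0.02,"wz":11.05,"fingers":0},{"tx":-296,"ty":-253,"tz":74,"wx":0.04,"wy":-0.02,"wz":11.05,"fingers":0},{"tx":-296,"ty":-253,"tz":74,"wx":0.04,"wy":-0.02,"wz":11.05,"fingers":0},{"tx":-296,"ty":-253,"tz":74,"wx":0.04,"wy":-0.02,"wz":11.05,"fingers":0},{"tx":-296,"ty":-253,"tz":74,"wx":0.04,"wy":-0.02,"wz":11.05,"fingers":0}]'
python3 - <<'E'
from h import *
from cell import arm
c=arm.capture("wrist"); np.savez("w0.npz",**c)
print(fit([c],box("album"),.4366,-.3399,10,.012,5),fit([c,dict(np.load("side1.npz")),dict(np.load("scene1.npz"))],box("album"),.4366,-.3399,10,.012,5))
E
python3 go.py .4366 -.3399 .026 -80
```

```text
time_s: 17.1
tool_pos: [0.4353, -0.3404, 0.1575]
ee_rot: [0.996, 0.088, -0.003, -0.001]
force: [0.1, -0.0, -0.4]
width: 0.0855
gripper_force: 0.0
(np.float64(0.4455), np.float64(-0.34), np.float64(10.3), np.float64(8.67)) (np.float64(0.4376), np.float64(-0.3414), np.float64(10.4), np.float64(10.86))
time 17.15 pos [ 0.4354 -0.3405  0.1576] yawY -80.0 tilt 0.36 F [ 0.3 -0.5 -0.6] w 0.0853 gf 0.0 j [-0.8   0.48  1.57 -0.    1.09  0.6 ]
t [  2.1  -0.2 131.6] w [-0.01  0.04  0.  ] rows>= 2.6
```

```bash
python3 -m crank '[{"tx":2,"ty":0.7,"tz":45,"wx":0,"wy":0.04,"wz":0,"fingers":0},{"tx":2,"ty":0.7,"tz":90,"wx":0,"wy":0.04,"wz":0,"fingers":0},{"tx":2,"ty":0.7,"tz":120,"wx":0,"wy":0.04,"wz":0,"fingers":0},{"tx":2,"ty":0.7,"tz":131,"wx":0,"wy":0.04,"wz":0,"fingers":0},{"tx":2,"ty":0.7,"tz":131,"wx":0,"wy":0.04,"wz":0,"fingers":1},{"tx":2,"ty":0.7,"tz":131,"wx":0,"wy":0.04,"wz":0,"fingers":1},{"tx":2,"ty":0.7,"tz":131,"wx":0,"wy":0.04,"wz":0,"fingers":1},{"tx":2,"ty":0.7,"tz":131,"wx":0,"wy":0.04,"wz":0,"fingers":1},{"tx":2,"ty":0.7,"tz":131,"wx":0,"wy":0.04,"wz":0,"fingers":1},{"tx":2,"ty":0.7,"tz":131,"wx":0,"wy":0.04,"wz":0,"fingers":1},{"tx":2,"ty":0.7,"tz":131,"wx":0,"wy":0.04,"wz":0,"fingers":1}]' 50
python3 -m crank '[{"tx":0,"ty":0,"tz":-20,"wx":0,"wy":0,"wz":0,"fingers":1},{"tx":0,"ty":0,"tz":-60,"wx":0,"wy":0,"wz":0,"fingers":1},{"tx":0,"ty":0,"tz":-110,"wx":0,"wy":0,"wz":0,"fingers":1},{"tx":0,"ty":0,"tz":-160,"wx":0,"wy":0,"wz":0,"fingers":1},{"tx":0,"ty":0,"tz":-200,"wx":0,"wy":0,"wz":0,"fingers":1},{"tx":0,"ty":0,"tz":-200,"wx":0,"wy":0,"wz":0,"fingers":1}]'
python3 go.py .6426 -.0115 .225 8.4
```

```text
time_s: 18.25
tool_pos: [0.4374, -0.3417, 0.0284]
ee_rot: [0.996, 0.087, 0.001, 0.0]
force: [-0.5, 0.5, 6.4]
width: 0.0592
gripper_force: 57.1
time_s: 18.85
tool_pos: [0.4387, -0.3431, 0.2335]
ee_rot: [0.996, 0.087, 0.004, 0.004]
force: [-0.9, 0.1, -1.8]
width: 0.0592
gripper_force: 56.3
time 18.85 pos [ 0.4387 -0.3431  0.2335] yawY -80.0 tilt 0.63 F [-0.9  0.1 -1.8] w 0.0592 gf 56.3 j [-0.8   0.41  1.47  0.    1.26  0.59]
t [ 258.4 -291.2    7.6] w [ 9.000e-02  1.000e-02 -1.105e+01] rows>= 10.3
```

```bash
python3 -m crank '[{"tx":258,"ty":-291,"tz":8,"wx":0.06,"wy":0,"wz":-11.05,"fingers":1},{"tx":258,"ty":-291,"tz":8,"wx":0.06,"wy":0,"wz":-11.05,"fingers":1},{"tx":258,"ty":-291,"tz":8,"wx":0.06,"wy":0,"wz":-11.05,"fingers":1},{"tx":258,"ty":-291,"tz":8,"wx":0.06,"wy":0,"wz":-11.05,"fingers":1},{"tx":258,"ty":-291,"tz":8,"wx":0.06,"wy":0,"wz":-11.05,"fingers":1},{"tx":258,"ty":-291,"tz":8,"wx":0.06,"wy":0,"wz":-11.05,"fingers":1},{"tx":258,"ty":-291,"tz":8,"wx":0.06,"wy":0,"wz":-11.05,"fingers":1},{"tx":258,"ty":-291,"tz":8,"wx":0.06,"wy":0,"wz":-11.05,"fingers":1},{"tx":258,"ty":-291,"tz":8,"wx":0.06,"wy":0,"wz":-11.05,"fingers":1},{"tx":258,"ty":-291,"tz":8,"wx":0.06,"wy":0,"wz":-11.05,"fingers":1},{"tx":258,"ty":-291,"tz":8,"wx":0.06,"wy":0,"wz":-11.05,"fingers":1},{"tx":258,"ty":-291,"tz":8,"wx":0.06,"wy":0,"wz":-11.05,"fingers":1},{"tx":258,"ty":-291,"tz":8,"wx":0.06,"wy":0,"wz":-11.05,"fingers":1},{"tx":258,"ty":-291,"tz":8,"wx":0.06,"wy":0,"wz":-11.05,"fingers":1},{"tx":258,"ty":-291,"tz":8,"wx":0.06,"wy":0,"wz":-11.05,"fingers":1},{"tx":258,"ty":-291,"tz":8,"wx":0.06,"wy":0,"wz":-11.05,"fingers":1}]'
python3 go.py .6426 -.0115 .1744 8.4
```

```text
time_s: 20.45
tool_pos: [0.6403, -0.01, 0.2191]
ee_rot: [0.654, 0.757, 0.0, -0.004]
force: [0.4, 0.3, -2.1]
width: 0.0589
gripper_force: 56.1
time 20.45 pos [ 0.6403 -0.01    0.2191] yawY 8.4 tilt 0.51 F [ 0.4  0.3 -2.1] w 0.0589 gf 56.1 j [-0.14  0.58  1.21  0.01  1.35 -0.28]
t [-2.1  2.3 44.7] w [-0.04 -0.05 -0.01] rows>= 0.9
```

```bash
python3 -m crank '[{"tx":-2,"ty":2,"tz":20,"wx":-0.04,"wy":-0.05,"wz":0,"fingers":1},{"tx":-2,"ty":2,"tz":35,"wx":-0.04,"wy":-0.05,"wz":0,"fingers":1},{"tx":-2,"ty":2,"tz":41,"wx":-0.04,"wy":-0.05,"wz":0,"fingers":1},{"tx":-2,"ty":2,"tz":43,"wx":-0.04,"wy":-0.05,"wz":0,"fingers":1},{"tx":-2,"ty":2,"tz":44.5,"wx":-0.04,"wy":-0.05,"wz":0,"fingers":1},{"tx":-2,"ty":2,"tz":45.5,"wx":-0.04,"wy":-0.05,"wz":0,"fingers":1},{"tx":-2,"ty":2,"tz":46,"wx":-0.04,"wy":-0.05,"wz":0,"fingers":1},{"tx":-2,"ty":2,"tz":46,"wx":-0.04,"wy":-0.05,"wz":0,"fingers":1}]'
python3 go.py .6426 -.0115 .1744 8.4
```

```text
time_s: 21.25
tool_pos: [0.6427, -0.0114, 0.1744]
ee_rot: [0.654, 0.757, 0.0, 0.001]
force: [-1.4, -1.3, 4.3]
width: 0.0588
gripper_force: 56.8
time 21.25 pos [ 0.6427 -0.0114  0.1744] yawY 8.4 tilt 0.11 F [-1.4 -1.3  4.3] w 0.0588 gf 56.8 j [-0.14  0.62  1.28 -0.    1.24 -0.28]
t [-0.1 -0.1 -0. ] w [ 0.01  0.01 -0.  ] rows>= 0.0
```

Touching. Release, retreat, and check; the card box is next.

```bash
python3 -m crank '[{"tx":0,"ty":0,"tz":0,"wx":0,"wy":0,"wz":0,"fingers":0.1},{"tx":0,"ty":0,"tz":0,"wx":0,"wy":0,"wz":0,"fingers":0.1},{"tx":0,"ty":0,"tz":0,"wx":0,"wy":0,"wz":0,"fingers":0.1},{"tx":0,"ty":0,"tz":0,"wx":0,"wy":0,"wz":0,"fingers":0.1}]'; python3 -m crank '[{"tx":0,"ty":0,"tz":-40,"wx":0,"wy":0,"wz":0,"fingers":0.1},{"tx":0,"ty":0,"tz":-80,"wx":0,"wy":0,"wz":0,"fingers":0.1},{"tx":0,"ty":0,"tz":-80,"wx":0,"wy":0,"wz":0,"fingers":0.1}]'; python3 - <<'E'
from h import *
from cell import arm
C=[]
for n in ["scene","side"]:
    c=arm.capture(n); np.savez(f"{n}1.npz",**c); C.append(c)
print(fit(C,rect(.128,.06,.182),.6426,-.0115,98.4,.012,6)); print(fit(C[1:],rect(.128,.06,.182),.6426,-.0115,98.4,.012,6));
for n,x,y in (("tea",.395,-.21),("candle",.615,.36),("honey",.39,.195)): print(n,fit(C,circ(*CYL[n]),x,y,0,.03,0))
E
python3 go.py .4935 .467 .17 96.3
```

```text
time_s: 21.65
tool_pos: [0.6423, -0.0113, 0.173]
ee_rot: [0.653, 0.757, -0.0, -0.0]
force: [-0.6, 0.1, -0.3]
width: 0.077
gripper_force: 0.0
time_s: 21.95
tool_pos: [0.6447, -0.0116, 0.2597]
ee_rot: [0.653, 0.757, 0.003, 0.005]
force: [0.2, -0.1, 0.9]
width: 0.0769
gripper_force: 0.0
(np.float64(0.641), np.float64(-0.0106), np.float64(98.7), np.float64(13.59))
(np.float64(0.6418), np.float64(-0.0097), np.float64(98.5), np.float64(14.94))
tea (np.float64(0.3987), np.float64(-0.2053), np.float64(-0.1), np.float64(16.82))
candle (np.float64(0.6174), np.float64(0.3633), np.float64(-0.8), np.float64(16.54))
honey (np.float64(0.3941), np.float64(0.201), np.float64(1.9), np.float64(15.58))
time 22.05 pos [ 0.6426 -0.0113  0.254 ] yawY 8.4 tilt 0.11 F [-0.9 -0.7  0.4] w 0.0766 gf 0.0 j [-0.14  0.56  1.16 -0.    1.42 -0.28]
t [495.  -77.8  83.4] w [ 1.000e-02  1.000e-02 -1.099e+01] rows>= 10.2
```

```bash
python3 -m crank '[{"tx":495,"ty":-78,"tz":83,"wx":0,"wy":0,"wz":-10.99,"fingers":0},{"tx":495,"ty":-78,"tz":83,"wx":0,"wy":0,"wz":-10.99,"fingers":0},{"tx":495,"ty":-78,"tz":83,"wx":0,"wy":0,"wz":-10.99,"fingers":0},{"tx":495,"ty":-78,"tz":83,"wx":0,"wy":0,"wz":-10.99,"fingers":0},{"tx":495,"ty":-78,"tz":83,"wx":0,"wy":0,"wz":-10.99,"fingers":0},{"tx":495,"ty":-78,"tz":83,"wx":0,"wy":0,"wz":-10.99,"fingers":0},{"tx":495,"ty":-78,"tz":83,"wx":0,"wy":0,"wz":-10.99,"fingers":0},{"tx":495,"ty":-78,"tz":83,"wx":0,"wy":0,"wz":-10.99,"fingers":0},{"tx":495,"ty":-78,"tz":83,"wx":0,"wy":0,"wz":-10.99,"fingers":0},{"tx":495,"ty":-78,"tz":83,"wx":0,"wy":0,"wz":-10.99,"fingers":0},{"tx":495,"ty":-78,"tz":83,"wx":0,"wy":0,"wz":-10.99,"fingers":0},{"tx":495,"ty":-78,"tz":83,"wx":0,"wy":0,"wz":-10.99,"fingers":0},{"tx":495,"ty":-78,"tz":83,"wx":0,"wy":0,"wz":-10.99,"fingers":0},{"tx":495,"ty":-78,"tz":83,"wx":0,"wy":0,"wz":-10.99,"fingers":0},{"tx":495,"ty":-78,"tz":83,"wx":0,"wy":0,"wz":-10.99,"fingers":0},{"tx":495,"ty":-78,"tz":83,"wx":0,"wy":0,"wz":-10.99,"fingers":0}]'
python3 - <<'E'
from h import *
from cell import arm
c=arm.capture("wrist"); np.savez("w0.npz",**c)
print(fit([c],box("card"),.4935,.467,6.3,.012,5))
E
python3 go.py .4934 .467 .030 96.3
```

```text
time_s: 23.65
tool_pos: [0.4937, 0.466, 0.1705]
ee_rot: [-0.054, 0.999, -0.0, 0.0]
force: [0.1, 1.0, 0.0]
width: 0.0853
gripper_force: 0.0
(np.float64(0.4938), np.float64(0.4667), np.float64(6.0), np.float64(15.16))
time 23.7 pos [0.4935 0.4662 0.1704] yawY 96.2 tilt 0.02 F [-0.1 -0.4  0.1] w 0.0853 gf 0.0 j [ 0.64  0.69  1.16 -0.    1.3  -1.04]
t [1.000e-01 8.000e-01 1.404e+02] w [-0.    0.   -0.01] rows>= 2.8
```

```bash
python3 -m crank '[{"tx":0,"ty":0.7,"tz":45,"wx":0,"wy":0,"wz":0,"fingers":0},{"tx":0,"ty":0.7,"tz":95,"wx":0,"wy":0,"wz":0,"fingers":0},{"tx":0,"ty":0.7,"tz":130,"wx":0,"wy":0,"wz":0,"fingers":0},{"tx":0,"ty":0.7,"tz":142,"wx":0,"wy":0,"wz":0,"fingers":0},{"tx":0,"ty":0.7,"tz":142,"wx":0,"wy":0,"wz":0,"fingers":1},{"tx":0,"ty":0.7,"tz":142,"wx":0,"wy":0,"wz":0,"fingers":1},{"tx":0,"ty":0.7,"tz":142,"wx":0,"wy":0,"wz":0,"fingers":1},{"tx":0,"ty":0.7,"tz":142,"wx":0,"wy":0,"wz":0,"fingers":1},{"tx":0,"ty":0.7,"tz":142,"wx":0,"wy":0,"wz":0,"fingers":1},{"tx":0,"ty":0.7,"tz":142,"wx":0,"wy":0,"wz":0,"fingers":1},{"tx":0,"ty":0.7,"tz":142,"wx":0,"wy":0,"wz":0,"fingers":1}]' 40
python3 -m crank '[{"tx":0,"ty":0,"tz":-20,"wx":0,"wy":0,"wz":0,"fingers":1},{"tx":0,"ty":0,"tz":-60,"wx":0,"wy":0,"wz":0,"fingers":1},{"tx":0,"ty":0,"tz":-110,"wx":0,"wy":0,"wz":0,"fingers":1},{"tx":0,"ty":0,"tz":-160,"wx":0,"wy":0,"wz":0,"fingers":1},{"tx":0,"ty":0,"tz":-210,"wx":0,"wy":0,"wz":0,"fingers":1},{"tx":0,"ty":0,"tz":-240,"wx":0,"wy":0,"wz":0,"fingers":1},{"tx":0,"ty":0,"tz":-240,"wx":0,"wy":0,"wz":0,"fingers":1}]'
python3 go.py .6426 -.0115 .265 8.4
```

```text
time_s: 24.8
tool_pos: [0.494, 0.4685, 0.0306]
ee_rot: [-0.055, 0.998, 0.001, 0.002]
force: [-0.3, 0.0, 5.8]
width: 0.0552
gripper_force: 45.6
time_s: 25.5
tool_pos: [0.4941, 0.4689, 0.2752]
ee_rot: [-0.055, 0.998, 0.003, 0.005]
force: [-0.6, 1.0, 0.0]
width: 0.0554
gripper_force: 44.9
time 25.5 pos [0.4941 0.4689 0.2752] yawY 96.3 tilt 0.67 F [-0.6  1.   0. ] w 0.0554 gf 44.9 j [ 0.65  0.62  0.99 -0.    1.52 -1.03]
t [ -94.6 -493.9    8.3] w [ 0.09  0.02 10.99] rows>= 10.2
```

```bash
python3 -m crank '[{"tx":-95,"ty":-494,"tz":8,"wx":0.06,"wy":0.02,"wz":10.99,"fingers":1},{"tx":-95,"ty":-494,"tz":8,"wx":0.06,"wy":0.02,"wz":10.99,"fingers":1},{"tx":-95,"ty":-494,"tz":8,"wx":0.06,"wy":0.02,"wz":10.99,"fingers":1},{"tx":-95,"ty":-494,"tz":8,"wx":0.06,"wy":0.02,"wz":10.99,"fingers":1},{"tx":-95,"ty":-494,"tz":8,"wx":0.06,"wy":0.02,"wz":10.99,"fingers":1},{"tx":-95,"ty":-494,"tz":8,"wx":0.06,"wy":0.02,"wz":10.99,"fingers":1},{"tx":-95,"ty":-494,"tz":8,"wx":0.06,"wy":0.02,"wz":10.99,"fingers":1},{"tx":-95,"ty":-494,"tz":8,"wx":0.06,"wy":0.02,"wz":10.99,"fingers":1},{"tx":-95,"ty":-494,"tz":8,"wx":0.06,"wy":0.02,"wz":10.99,"fingers":1},{"tx":-95,"ty":-494,"tz":8,"wx":0.06,"wy":0.02,"wz":10.99,"fingers":1},{"tx":-95,"ty":-494,"tz":8,"wx":0.06,"wy":0.02,"wz":10.99,"fingers":1},{"tx":-95,"ty":-494,"tz":8,"wx":0.06,"wy":0.02,"wz":10.99,"fingers":1},{"tx":-95,"ty":-494,"tz":8,"wx":0.06,"wy":0.02,"wz":10.99,"fingers":1},{"tx":-95,"ty":-494,"tz":8,"wx":0.06,"wy":0.02,"wz":10.99,"fingers":1},{"tx":-95,"ty":-494,"tz":8,"wx":0.06,"wy":0.02,"wz":10.99,"fingers":1},{"tx":-95,"ty":-494,"tz":8,"wx":0.06,"wy":0.02,"wz":10.99,"fingers":1}]'
python3 go.py .6426 -.0115 .2126 8.4
```

```text
time_s: 27.1
tool_pos: [0.6414, -0.0118, 0.2603]
ee_rot: [0.653, 0.758, -0.004, -0.001]
force: [0.4, 0.6, -2.0]
width: 0.0558
gripper_force: 44.8
time 27.1 pos [ 0.6414 -0.0118  0.2603] yawY 8.5 tilt 0.46 F [ 0.4  0.6 -2. ] w 0.0558 gf 44.8 j [-0.14  0.56  1.14 -0.01  1.45 -0.28]
t [ 0.3  1.5 47.7] w [-0.05  0.03  0.01] rows>= 1.0
```

```bash
python3 -m crank '[{"tx":0.2,"ty":1.3,"tz":22,"wx":-0.05,"wy":0.03,"wz":0,"fingers":1},{"tx":0.2,"ty":1.3,"tz":37,"wx":-0.05,"wy":0.03,"wz":0,"fingers":1},{"tx":0.2,"ty":1.3,"tz":43,"wx":-0.05,"wy":0.03,"wz":0,"fingers":1},{"tx":0.2,"ty":1.3,"tz":46,"wx":-0.05,"wy":0.03,"wz":0,"fingers":1},{"tx":0.2,"ty":1.3,"tz":47.5,"wx":-0.05,"wy":0.03,"wz":0,"fingers":1},{"tx":0.2,"ty":1.3,"tz":48.5,"wx":-0.05,"wy":0.03,"wz":0,"fingers":1},{"tx":0.2,"ty":1.3,"tz":49,"wx":-0.05,"wy":0.03,"wz":0,"fingers":1},{"tx":0.2,"ty":1.3,"tz":49,"wx":-0.05,"wy":0.03,"wz":0,"fingers":1}]'
python3 go.py .6426 -.0115 .2126 8.4
```

```text
time_s: 27.9
tool_pos: [0.6428, -0.0125, 0.2126]
ee_rot: [0.653, 0.757, 0.001, 0.0]
force: [-2.3, 1.5, 5.8]
width: 0.0553
gripper_force: 45.5
time 27.9 pos [ 0.6428 -0.0125  0.2126] yawY 8.4 tilt 0.09 F [-2.3  1.5  5.8] w 0.0553 gf 45.5 j [-0.14  0.59  1.22  0.    1.33 -0.29]
t [ 1.  -0.1 -0. ] w [ 0.01 -0.    0.  ] rows>= 0.0
```

```bash
python3 -m crank '[{"tx":0,"ty":0,"tz":0,"wx":0,"wy":0,"wz":0,"fingers":0.1},{"tx":0,"ty":0,"tz":0,"wx":0,"wy":0,"wz":0,"fingers":0.1},{"tx":0,"ty":0,"tz":0,"wx":0,"wy":0,"wz":0,"fingers":0.1},{"tx":0,"ty":0,"tz":0,"wx":0,"wy":0,"wz":0,"fingers":0.1}]'; python3 -m crank '[{"tx":0,"ty":0,"tz":-40,"wx":0,"wy":0,"wz":0,"fingers":0.1},{"tx":0,"ty":0,"tz":-80,"wx":0,"wy":0,"wz":0,"fingers":0.1},{"tx":0,"ty":0,"tz":-80,"wx":0,"wy":0,"wz":0,"fingers":0.1}]'; python3 - <<'E'
from h import *
from cell import arm
C=[]
for n in ["scene","side"]:
    c=arm.capture(n); np.savez(f"{n}1.npz",**c); C.append(c)
print(fit(C,rect(.1,.056,.228),.6426,-.0115,98.4,.012,6)); print(fit(C[1:],rect(.1,.056,.228),.6426,-.0115,98.4,.012,6));
im=np.hstack([cv2.resize(C[0]["pixels"][130:330,180:330,::-1],None,fx=2.5,fy=2.5,interpolation=3),cv2.resize(C[1]["pixels"][100:270,230:370,::-1],(412,500),interpolation=3)])
cv2.imwrite("pics/st.png",im)
E
python3 go.py .627 .26 .20 86
```

```text
time_s: 28.3
tool_pos: [0.6425, -0.0128, 0.2109]
ee_rot: [0.654, 0.757, -0.0, -0.0]
force: [0.7, -0.2, -0.3]
width: 0.0764
gripper_force: 0.0
time_s: 28.6
tool_pos: [0.6446, -0.013, 0.2976]
ee_rot: [0.653, 0.757, 0.003, 0.004]
force: [-0.1, 0.1, 0.9]
width: 0.0769
gripper_force: 0.0
(np.float64(0.6426), np.float64(-0.0126), np.float64(98.0), np.float64(16.18))
(np.float64(0.6429), np.float64(-0.0111), np.float64(98.2), np.float64(17.98))
time 28.7 pos [ 0.6428 -0.0128  0.2919] yawY 8.4 tilt 0.09 F [-1.3  0.2 -1.3] w 0.0769 gf 0.0 j [-0.14  0.54  1.08  0.    1.51 -0.29]
t [272.2  24.   92. ] w [ 0.01  0.01 -9.7 ] rows>= 9.0
```

View pics/st.png

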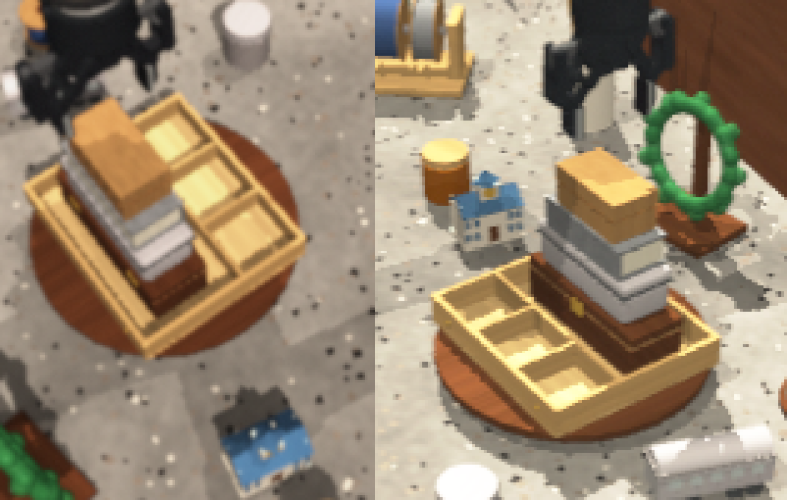

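The scene and side crops show the four-box stack square and centred in the bay, with the hall's long axis roughly along world x. Now to the hall.

```bash
python3 -m crank '[{"tx":272,"ty":24,"tz":60,"wx":0,"wy":0,"wz":-9.7,"fingers":0},{"tx":272,"ty":24,"tz":60,"wx":0,"wy":0,"wz":-9.7,"fingers":0},{"tx":272,"ty":24,"tz":60,"wx":0,"wy":0,"wz":-9.7,"fingers":0},{"tx":272,"ty":24,"tz":60,"wx":0,"wy":0,"wz":-9.7,"fingers":0},{"tx":272,"ty":24,"tz":60,"wx":0,"wy":0,"wz":-9.7,"fingers":0},{"tx":272,"ty":24,"tz":92,"wx":0,"wy":0,"wz":-9.7,"fingers":0},{"tx":272,"ty":24,"tz":92,"wx":0,"wy":0,"wz":-9.7,"fingers":0},{"tx":272,"ty":24,"tz":92,"wx":0,"wy":0,"wz":-9.7,"fingers":0},{"tx":272,"ty":24,"tz":92,"wx":0,"wy":0,"wz":-9.7,"fingers":0},{"tx":272,"ty":24,"tz":92,"wx":0,"wy":0,"wz":-9.7,"fingers":0},{"tx":272,"ty":24,"tz":92,"wx":0,"wy":0,"wz":-9.7,"fingers":0},{"tx":272,"ty":24,"tz":92,"wx":0,"wy":0,"wz":-9.7,"fingers":0},{"tx":272,"ty":24,"tz":92,"wx":0,"wy":0,"wz":-9.7,"fingers":0},{"tx":272,"ty":24,"tz":92,"wx":0,"wy":0,"wz":-9.7,"fingers":0}]'
python3 - <<'E'
from h import *
from cell import arm
c=arm.capture("wrist"); np.savez("w0.npz",**c)
for q in ([c],[c,dict(np.load("side1.npz")),dict(np.load("scene1.npz"))]):
  for o in (rect(.078,.05,.046),np.vstack([rect(.078,.05,.046),rect(.078,.05,0.001)])):
    print(fit(q,o,.627,.26,-4,.012,8))
im=ortho(c,.56,.70,.19,.33,.046,.25,.02); cv2.imwrite("pics/hall.png",im)
E
python3 go.py .627 .26 .05 86
```

```text
time_s: 30.1
tool_pos: [0.6265, 0.2598, 0.1992]
ee_rot: [0.036, 0.999, 0.0, -0.0]
force: [-0.1, -0.5, 0.3]
width: 0.0853
gripper_force: 0.0
(np.float64(0.6258), np.float64(0.2596), np.float64(-2.7), np.float64(11.92))
(np.float64(0.6257), np.float64(0.2597), np.float64(-2.6), np.float64(9.32))
(np.float64(0.6259), np.float64(0.2597), np.float64(-2.8), np.float64(12.63))
(np.float64(0.6258), np.float64(0.2598), np.float64(-2.4), np.float64(10.58))
time 30.15 pos [0.6266 0.2598 0.1993] yawY 85.9 tilt 0.04 F [ 0.9 -0.3  0.4] w 0.0853 gf 0.0 j [ 0.28  0.67  1.12  0.    1.36 -1.22]
t [ -0.5   0.2 149.3] w [ 0.   -0.   -0.01] rows>= 3.0
```

View pics/hall.png

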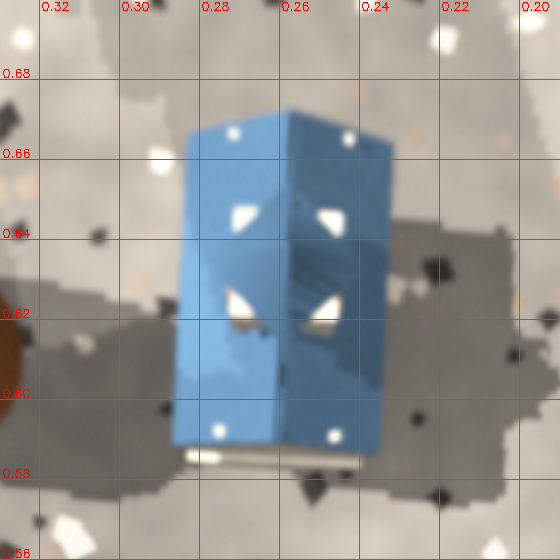

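```bash
python3 -m crank '[{"tx":0.8,"ty":0,"tz":45,"wx":0,"wy":0,"wz":-0.17,"fingers":0},{"tx":0.8,"ty":0,"tz":90,"wx":0,"wy":0,"wz":-0.17,"fingers":0},{"tx":0.8,"ty":0,"tz":130,"wx":0,"wy":0,"wz":-0.17,"fingers":0},{"tx":0.8,"ty":0,"tz":150,"wx":0,"wy":0,"wz":-0.17,"fingers":0},{"tx":0.8,"ty":0,"tz":159,"wx":0,"wy":0,"wz":-0.17,"fingers":0},{"tx":0.8,"ty":0,"tz":159,"wx":0,"wy":0,"wz":-0.17,"fingers":0.2},{"tx":0.8,"ty":0,"tz":159,"wx":0,"wy":0,"wz":-0.17,"fingers":1},{"tx":0.8,"ty":0,"tz":159,"wx":0,"wy":0,"wz":-0.17,"fingers":1},{"tx":0.8,"ty":0,"tz":159,"wx":0,"wy":0,"wz":-0.17,"fingers":1},{"tx":0.8,"ty":0,"tz":159,"wx":0,"wy":0,"wz":-0.17,"fingers":1},{"tx":0.8,"ty":0,"tz":159,"wx":0,"wy":0,"wz":-0.17,"fingers":1},{"tx":0.8,"ty":0,"tz":159,"wx":0,"wy":0,"wz":-0.17,"fingers":1}]' 35
python3 -m crank '[{"tx":0,"ty":0,"tz":-20,"wx":0,"wy":0,"wz":0,"fingers":1},{"tx":0,"ty":0,"tz":-60,"wx":0,"wy":0,"wz":0,"fingers":1},{"tx":0,"ty":0,"tz":-110,"wx":0,"wy":0,"wz":0,"fingers":1},{"tx":0,"ty":0,"tz":-160,"wx":0,"wy":0,"wz":0,"fingers":1},{"tx":0,"ty":0,"tz":-210,"wx":0,"wy":0,"wz":0,"fingers":1},{"tx":0,"ty":0,"tz":-260,"wx":0,"wy":0,"wz":0,"fingers":1},{"tx":0,"ty":0,"tz":-275,"wx":0,"wy":0,"wz":0,"fingers":1},{"tx":0,"ty":0,"tz":-275,"wx":0,"wy":0,"wz":0,"fingers":1}]'
python3 go.py .6426 -.012 .315 8.4
```

```text
time_s: 31.35
tool_pos: [0.6269, 0.2604, 0.0424]
ee_rot: [0.023, 1.0, 0.001, 0.002]
force: [-0.4, 0.4, 7.2]
width: 0.0493
gripper_force: 39.5
time_s: 32.15
tool_pos: [0.6264, 0.2602, 0.3189]
ee_rot: [0.023, 1.0, 0.001, 0.003]
force: [-0.5, 0.5, -2.8]
width: 0.049
gripper_force: 38.5
time 32.15 pos [0.6264 0.2602 0.3189] yawY 87.4 tilt 0.35 F [-0.5  0.5 -2.8] w 0.049 gf 38.5 j [ 0.28  0.61  0.9   0.    1.63 -1.24]
t [ -28.7 -271.1    3.3] w [0.04 0.02 9.87] rows>= 9.2
```

```bash
python3 -m crank '[{"tx":-29,"ty":-271,"tz":3,"wx":0.04,"wy":0.02,"wz":9.87,"fingers":1},{"tx":-29,"ty":-271,"tz":3,"wx":0.04,"wy":0.02,"wz":9.87,"fingers":1},{"tx":-29,"ty":-271,"tz":3,"wx":0.04,"wy":0.02,"wz":9.87,"fingers":1},{"tx":-29,"ty":-271,"tz":3,"wx":0.04,"wy":0.02,"wz":9.87,"fingers":1},{"tx":-29,"ty":-271,"tz":3,"wx":0.04,"wy":0.02,"wz":9.87,"fingers":1},{"tx":-29,"ty":-271,"tz":3,"wx":0.04,"wy":0.02,"wz":9.87,"fingers":1},{"tx":-29,"ty":-271,"tz":3,"wx":0.04,"wy":0.02,"wz":9.87,"fingers":1},{"tx":-29,"ty":-271,"tz":3,"wx":0.04,"wy":0.02,"wz":9.87,"fingers":1},{"tx":-29,"ty":-271,"tz":3,"wx":0.04,"wy":0.02,"wz":9.87,"fingers":1},{"tx":-29,"ty":-271,"tz":3,"wx":0.04,"wy":0.02,"wz":9.87,"fingers":1},{"tx":-29,"ty":-271,"tz":3,"wx":0.04,"wy":0.02,"wz":9.87,"fingers":1},{"tx":-29,"ty":-271,"tz":3,"wx":0.04,"wy":0.02,"wz":9.87,"fingers":1},{"tx":-29,"ty":-271,"tz":3,"wx":0.04,"wy":0.02,"wz":9.87,"fingers":1},{"tx":-29,"ty":-271,"tz":3,"wx":0.04,"wy":0.02,"wz":9.87,"fingers":1}]'
python3 go.py .6428 -.011 .2704 8.4
```

```text
time_s: 33.55
tool_pos: [0.6422, -0.0121, 0.312]
ee_rot: [0.653, 0.757, -0.003, -0.002]
force: [0.5, 0.4, -3.4]
width: 0.0493
gripper_force: 38.6
time 33.55 pos [ 0.6422 -0.0121  0.312 ] yawY 8.5 tilt 0.36 F [ 0.5  0.4 -3.4] w 0.0493 gf 38.6 j [-0.14  0.54  1.04 -0.    1.57 -0.28]
t [ 1.   1.  41.6] w [-0.04  0.01  0.01] rows>= 0.8
```

```bash
python3 -m crank '[{"tx":1,"ty":1,"tz":20,"wx":-0.04,"wy":0.02,"wz":0,"fingers":1},{"tx":1,"ty":1,"tz":32,"wx":-0.04,"wy":0.02,"wz":0,"fingers":1},{"tx":1,"ty":1,"tz":37,"wx":-0.04,"wy":0.02,"wz":0,"fingers":1},{"tx":1,"ty":1,"tz":39,"wx":-0.04,"wy":0.02,"wz":0,"fingers":1},{"tx":1,"ty":1,"tz":40,"wx":-0.04,"wy":0.02,"wz":0,"fingers":1},{"tx":1,"ty":1,"tz":40.5,"wx":-0.04,"wy":0.02,"wz":0,"fingers":1},{"tx":1,"ty":1,"tz":41,"wx":-0.04,"wy":0.02,"wz":0,"fingers":1},{"tx":1,"ty":1,"tz":41.5,"wx":-0.04,"wy":0.02,"wz":0,"fingers":1},{"tx":1,"ty":1,"tz":41.5,"wx":-0.04,"wy":0.02,"wz":0,"fingers":1}]'
python3 go.py .6428 -.011 .2704 8.4
```

```text
time_s: 34.45
tool_pos: [0.6429, -0.0111, 0.2708]
ee_rot: [0.653, 0.757, 0.001, -0.001]
force: [0.2, -0.1, -3.9]
width: 0.0492
gripper_force: 38.5
time 34.45 pos [ 0.6429 -0.0111  0.2708] yawY 8.4 tilt 0.11 F [ 0.2 -0.1 -3.9] w 0.0492 gf 38.5 j [-0.14  0.55  1.12  0.    1.47 -0.28]
t [ 0.1 -0.1  0.4] w [-0.   -0.01 -0.  ] rows>= 0.0
```

```bash
python3 -m crank '[{"tx":0,"ty":0,"tz":0.4,"wx":0,"wy":0,"wz":0,"fingers":1},{"tx":0,"ty":0,"tz":0.8,"wx":0,"wy":0,"wz":0,"fingers":1},{"tx":0,"ty":0,"tz":1.1,"wx":0,"wy":0,"wz":0,"fingers":1},{"tx":0,"ty":0,"tz":1.1,"wx":0,"wy":0,"wz":0,"fingers":1}]'
```

```text
time_s: 34.85
tool_pos: [0.6429, -0.0109, 0.2705]
ee_rot: [0.653, 0.757, 0.001, -0.0]
force: [-2.1, 1.3, 2.9]
width: 0.0497
gripper_force: 39.4
```

```bash
python3 -m crank '[{"tx":0,"ty":0,"tz":0,"wx":0,"wy":0,"wz":0,"fingers":0.2},{"tx":0,"ty":0,"tz":0,"wx":0,"wy":0,"wz":0,"fingers":0.2},{"tx":0,"ty":0,"tz":0,"wx":0,"wy":0,"wz":0,"fingers":0.2},{"tx":0,"ty":0,"tz":0,"wx":0,"wy":0,"wz":0,"fingers":0.2}]'; python3 -m crank '[{"tx":0,"ty":0,"tz":-20,"wx":0,"wy":0,"wz":0,"fingers":0.2},{"tx":0,"ty":0,"tz":-60,"wx":0,"wy":0,"wz":0,"fingers":0.2},{"tx":0,"ty":0,"tz":-100,"wx":0,"wy":0,"wz":0,"fingers":0.2},{"tx":0,"ty":0,"tz":-100,"wx":0,"wy":0,"wz":0,"fingers":0.2}]'
cat > chk.py <<'E'
from h import *
from cell import arm
C=[]
for n in ["scene","side"]:
    c=arm.capture(n); np.savez(f"{n}1.npz",**c); C.append(c)
for n,x,y in (("tea",.3987,-.2053),("candle",.6174,.3633),("honey",.3941,.201)): print(n,fit(C,circ(*CYL[n]),x,y,0,.04,0))
E
python3 chk.py; python3 go.py .3987 -.2053 .17 8.4
```

```text
time_s: 35.25
tool_pos: [0.6429, -0.0112, 0.2693]
ee_rot: [0.654, 0.757, 0.0, -0.001]
force: [0.6, -0.2, 0.3]
width: 0.0681
gripper_force: 0.0
time_s: 35.65
tool_pos: [0.6443, -0.0114, 0.3762]
ee_rot: [0.653, 0.757, 0.004, 0.004]
force: [0.5, -0.6, -0.2]
width: 0.0686
gripper_force: 0.0
tea (np.float64(0.3987), np.float64(-0.2053), np.float64(-0.2), np.float64(16.94))
candle (np.float64(0.6176), np.float64(0.3632), np.float64(0.4), np.float64(16.59))
honey (np.float64(0.3941), np.float64(0.2008), np.float64(1.1), np.float64(15.58))
time 35.75 pos [ 0.6431 -0.0113  0.3702] yawY 8.4 tilt 0.12 F [-0.5  0.6 -0.7] w 0.0686 gf 0.0 j [-0.14  0.53  0.9   0.    1.71 -0.28]
t [-156.5 -270.4  199.6] w [ 0.01 -0.01 -0.  ] rows>= 7.4
```

```bash
python3 -m crank '[{"tx":-156.5,"ty":-270.5,"tz":0,"wx":0,"wy":0,"wz":0,"fingers":0},{"tx":-156.5,"ty":-270.5,"tz":0,"wx":0,"wy":0,"wz":0,"fingers":0},{"tx":-156.5,"ty":-270.5,"tz":0,"wx":0,"wy":0,"wz":0,"fingers":0},{"tx":-156.5,"ty":-270.5,"tz":0,"wx":0,"wy":0,"wz":0,"fingers":0},{"tx":-156.5,"ty":-270.5,"tz":200,"wx":0,"wy":0,"wz":0,"fingers":0},{"tx":-156.5,"ty":-270.5,"tz":200,"wx":0,"wy":0,"wz":0,"fingers":0},{"tx":-156.5,"ty":-270.5,"tz":200,"wx":0,"wy":0,"wz":0,"fingers":0},{"tx":-156.5,"ty":-270.5,"tz":200,"wx":0,"wy":0,"wz":0,"fingers":0},{"tx":-156.5,"ty":-270.5,"tz":200,"wx":0,"wy":0,"wz":0,"fingers":0},{"tx":-156.5,"ty":-270.5,"tz":200,"wx":0,"wy":0,"wz":0,"fingers":0},{"tx":-156.5,"ty":-270.5,"tz":200,"wx":0,"wy":0,"wz":0,"fingers":0},{"tx":-156.5,"ty":-270.5,"tz":200,"wx":0,"wy":0,"wz":0,"fingers":0}]'; python3 go.py .3987 -.2053 .052 8.4
python3 - <<'E'
from h import *
from cell import arm
c=arm.capture("wrist"); print(fit([c],circ(*CYL["tea"]),.3987,-.2053,0,.03,0))
E
```

```text
time_s: 36.95
tool_pos: [0.3991, -0.2052, 0.1704]
ee_rot: [0.653, 0.757, 0.001, 0.0]
force: [-0.4, -0.3, -0.9]
width: 0.0855
gripper_force: 0.0
time 36.95 pos [ 0.3991 -0.2052  0.1704] yawY 8.4 tilt 0.08 F [-0.4 -0.3 -0.9] w 0.0855 gf 0.0 j [-0.65  0.29  1.84  0.    1.01 -0.79]
t [-1.000e-01 -5.000e-01  1.184e+02] w [ 0.01 -0.    0.  ] rows>= 2.4
(np.float64(0.3996), np.float64(-0.2053), np.float64(1.3), np.float64(15.25))
```

```bash
python3 -m crank '[{"tx":0,"ty":0,"tz":45,"wx":0,"wy":0,"wz":0,"fingers":0},{"tx":0,"ty":0,"tz":85,"wx":0,"wy":0,"wz":0,"fingers":0},{"tx":0,"ty":0,"tz":118,"wx":0,"wy":0,"wz":0,"fingers":0},{"tx":0,"ty":0,"tz":118,"wx":0,"wy":0,"wz":0,"fingers":0},{"tx":0,"ty":0,"tz":118,"wx":0,"wy":0,"wz":0,"fingers":1},{"tx":0,"ty":0,"tz":118,"wx":0,"wy":0,"wz":0,"fingers":1},{"tx":0,"ty":0,"tz":118,"wx":0,"wy":0,"wz":0,"fingers":1},{"tx":0,"ty":0,"tz":118,"wx":0,"wy":0,"wz":0,"fingers":1},{"tx":0,"ty":0,"tz":118,"wx":0,"wy":0,"wz":0,"fingers":1},{"tx":0,"ty":0,"tz":118,"wx":0,"wy":0,"wz":0,"fingers":1}]' 50
python3 -m crank '[{"tx":0,"ty":0,"tz":-20,"wx":0,"wy":0,"wz":0,"fingers":1},{"tx":0,"ty":0,"tz":-60,"wx":0,"wy":0,"wz":0,"fingers":1},{"tx":0,"ty":0,"tz":-105,"wx":0,"wy":0,"wz":0,"fingers":1},{"tx":0,"ty":0,"tz":-105,"wx":0,"wy":0,"wz":0,"fingers":1}]'
python3 go.py .5548 -.1013 .16 8.4
```

```text
time_s: 38.0
tool_pos: [0.3993, -0.2057, 0.0535]
ee_rot: [0.653, 0.757, 0.001, 0.001]
force: [-0.2, 0.7, 6.8]
width: 0.0564
gripper_force: 53.7
time_s: 38.4
tool_pos: [0.4009, -0.2072, 0.1627]
ee_rot: [0.653, 0.757, 0.001, 0.006]
force: [-0.2, -0.1, -2.6]
width: 0.0572
gripper_force: 54.5
time 38.4 pos [ 0.4009 -0.2072  0.1627] yawY 8.4 tilt 0.66 F [-0.2 -0.1 -2.6] w 0.0572 gf 54.5 j [-0.65  0.3   1.85  0.    0.98 -0.8 ]
t [ 82.3 167.7   3.6] w [0.06 0.05 0.  ] rows>= 3.7
```

```bash
python3 -m crank '[{"tx":82,"ty":168,"tz":3,"wx":0.05,"wy":0.03,"wz":0,"fingers":1},{"tx":82,"ty":168,"tz":3,"wx":0.05,"wy":0.03,"wz":0,"fingers":1},{"tx":82,"ty":168,"tz":3,"wx":0.05,"wy":0.03,"wz":0,"fingers":1},{"tx":82,"ty":168,"tz":3,"wx":0.05,"wy":0.03,"wz":0,"fingers":1},{"tx":82,"ty":168,"tz":3,"wx":0.05,"wy":0.03,"wz":0,"fingers":1},{"tx":82,"ty":168,"tz":3,"wx":0.05,"wy":0.03,"wz":0,"fingers":1},{"tx":82,"ty":168,"tz":3,"wx":0.05,"wy":0.03,"wz":0,"fingers":1},{"tx":82,"ty":168,"tz":3,"wx":0.05,"wy":0.03,"wz":0,"fingers":1}]'
python3 go.py .5548 -.1013 .0915 8.4
```

```text
time_s: 39.2
tool_pos: [0.5514, -0.1002, 0.1536]
ee_rot: [0.654, 0.756, -0.001, -0.005]
force: [-0.8, 0.4, -0.8]
width: 0.0569
gripper_force: 54.9
time 39.2 pos [ 0.5514 -0.1002  0.1536] yawY 8.3 tilt 0.57 F [-0.8  0.4 -0.8] w 0.0569 gf 54.9 j [-0.32  0.5   1.55  0.    1.1  -0.46]
t [-1.9  3.7 62.1] w [-0.06 -0.04 -0.01] rows>= 1.2
```

```bash
python3 -m crank '[{"tx":-1.5,"ty":3,"tz":15,"wx":-0.06,"wy":-0.04,"wz":0,"fingers":1},{"tx":-1.5,"ty":3,"tz":30,"wx":-0.06,"wy":-0.04,"wz":0,"fingers":1},{"tx":-1.5,"ty":3,"tz":45,"wx":-0.06,"wy":-0.04,"wz":0,"fingers":1},{"tx":-1.5,"ty":3,"tz":54,"wx":-0.06,"wy":-0.04,"wz":0,"fingers":1},{"tx":-1.5,"ty":3,"tz":58,"wx":-0.06,"wy":-0.04,"wz":0,"fingers":1},{"tx":-1.5,"ty":3,"tz":60,"wx":-0.06,"wy":-0.04,"wz":0,"fingers":1},{"tx":-1.5,"ty":3,"tz":62,"wx":-0.06,"wy":-0.04,"wz":0,"fingers":1},{"tx":-1.5,"ty":3,"tz":62,"wx":-0.06,"wy":-0.04,"wz":0,"fingers":1}]'
python3 go.py .5548 -.1013 .0915 8.4
```

```text
time_s: 40.0
tool_pos: [0.5551, -0.1003, 0.0917]
ee_rot: [0.654, 0.757, 0.001, 0.0]
force: [-0.0, 0.2, -2.4]
width: 0.0566
gripper_force: 55.2
time 40.0 pos [ 0.5551 -0.1003  0.0917] yawY 8.4 tilt 0.1 F [-0.   0.2 -2.4] w 0.0566 gf 55.2 j [-0.32  0.58  1.61  0.    0.95 -0.46]
t [-0.9 -0.5  0.2] w [ 0.01 -0.   -0.  ] rows>= 0.0
```

```bash
python3 -m crank '[{"tx":0,"ty":0,"tz":0.7,"wx":0,"wy":0,"wz":0,"fingers":1},{"tx":0,"ty":0,"tz":1.5,"wx":0,"wy":0,"wz":0,"fingers":1},{"tx":0,"ty":0,"tz":1.5,"wx":0,"wy":0,"wz":0,"fingers":1}]'; python3 -m crank '[{"tx":0,"ty":0,"tz":0,"wx":0,"wy":0,"wz":0,"fingers":0.15},{"tx":0,"ty":0,"tz":0,"wx":0,"wy":0,"wz":0,"fingers":0.15},{"tx":0,"ty":0,"tz":0,"wx":0,"wy":0,"wz":0,"fingers":0.15},{"tx":0,"ty":0,"tz":0,"wx":0,"wy":0,"wz":0,"fingers":0.15}]'; python3 -m crank '[{"tx":0,"ty":0,"tz":-30,"wx":0,"wy":0,"wz":0,"fingers":0.15},{"tx":0,"ty":0,"tz":-80,"wx":0,"wy":0,"wz":0,"fingers":0.15},{"tx":0,"ty":0,"tz":-90,"wx":0,"wy":0,"wz":0,"fingers":0.15}]';  python3 chk.py; python3 - <<'E'
from h import *
C=[dict(np.load(n+"1.npz")) for n in("scene","side")]
print(fit(C,circ(.058,.108),.555,-.1,0,.02,0),fit(C[1:],circ(.058,.108),.555,-.1,0,.02,0))
E
python3 go.py .3941 .2008 .17 8.4
```

```text
time_s: 40.3
tool_pos: [0.5555, -0.1005, 0.0916]
ee_rot: [0.653, 0.757, 0.001, 0.001]
force: [-2.6, 0.5, 7.3]
width: 0.0569
gripper_force: 55.8
time_s: 40.7
tool_pos: [0.555, -0.1002, 0.0898]
ee_rot: [0.653, 0.757, 0.001, 0.0]
force: [-0.3, -0.4, -0.2]
width: 0.073
gripper_force: 0.0
time_s: 41.0
tool_pos: [0.5573, -0.101, 0.1851]
ee_rot: [0.653, 0.757, 0.002, 0.004]
force: [1.4, 0.4, 1.0]
width: 0.0724
gripper_force: 0.0
tea (np.float64(0.4413), np.float64(-0.2436), np.float64(-0.9), np.float64(9.36))
candle (np.float64(0.6176), np.float64(0.3632), np.float64(0.9), np.float64(16.47))
honey (np.float64(0.3941), np.float64(0.2007), np.float64(0.9), np.float64(15.98))
(np.float64(0.5553), np.float64(-0.1), np.float64(2.5), np.float64(19.89)) (np.float64(0.5559), np.float64(-0.0999), np.float64(0.9), np.float64(23.36))
time 41.1 pos [ 0.556  -0.1006  0.182 ] yawY 8.4 tilt 0.32 F [ 0.7 -0.5 -0.3] w 0.0724 gf 0.0 j [-0.32  0.47  1.52  0.    1.15 -0.46]
t [ 321.8 -116.2   10.9] w [ 0.04  0.01 -0.  ] rows>= 6.8
```

```bash
python3 -m crank '[{"tx":322,"ty":-116,"tz":11,"wx":0.04,"wy":0,"wz":0,"fingers":0},{"tx":322,"ty":-116,"tz":11,"wx":0.04,"wy":0,"wz":0,"fingers":0},{"tx":322,"ty":-116,"tz":11,"wx":0.04,"wy":0,"wz":0,"fingers":0},{"tx":322,"ty":-116,"tz":11,"wx":0.04,"wy":0,"wz":0,"fingers":0},{"tx":322,"ty":-116,"tz":11,"wx":0.04,"wy":0,"wz":0,"fingers":0},{"tx":322,"ty":-116,"tz":11,"wx":0.04,"wy":0,"wz":0,"fingers":0},{"tx":322,"ty":-116,"tz":11,"wx":0.04,"wy":0,"wz":0,"fingers":0},{"tx":322,"ty":-116,"tz":11,"wx":0.04,"wy":0,"wz":0,"fingers":0},{"tx":322,"ty":-116,"tz":11,"wx":0.04,"wy":0,"wz":0,"fingers":0},{"tx":322,"ty":-116,"tz":11,"wx":0.04,"wy":0,"wz":0,"fingers":0}]'; python3 go.py .3941 .2008 .050 8.4
python3 - <<'E'
from h import *
from cell import arm
c=arm.capture("wrist"); print(fit([c],circ(*CYL["honey"]),.3941,.2008,0,.03,0))
E
```

```text
time_s: 42.1
tool_pos: [0.3932, 0.2006, 0.1682]
ee_rot: [0.654, 0.757, -0.002, -0.002]
force: [0.3, -0.5, 0.6]
width: 0.0852
gripper_force: 0.0
time 42.1 pos [0.3932 0.2006 0.1682] yawY 8.4 tilt 0.33 F [ 0.3 -0.5  0.6] w 0.0852 gf 0.0 j [0.3  0.28 1.86 0.   1.01 0.15]
t [1.000e-01 1.600e+00 1.182e+02] w [-0.04 -0.   -0.01] rows>= 2.4
(np.float64(0.3926), np.float64(0.202), np.float64(0.2), np.float64(11.5))
```

```bash
python3 -m crank '[{"tx":0.5,"ty":0.8,"tz":45,"wx":-0.04,"wy":0,"wz":0,"fingers":0},{"tx":0.5,"ty":0.8,"tz":85,"wx":-0.04,"wy":0,"wz":0,"fingers":0},{"tx":0.5,"ty":0.8,"tz":118,"wx":-0.04,"wy":0,"wz":0,"fingers":0},{"tx":0.5,"ty":0.8,"tz":118,"wx":-0.04,"wy":0,"wz":0,"fingers":0},{"tx":0.5,"ty":0.8,"tz":118,"wx":-0.04,"wy":0,"wz":0,"fingers":1},{"tx":0.5,"ty":0.8,"tz":118,"wx":-0.04,"wy":0,"wz":0,"fingers":1},{"tx":0.5,"ty":0.8,"tz":118,"wx":-0.04,"wy":0,"wz":0,"fingers":1},{"tx":0.5,"ty":0.8,"tz":118,"wx":-0.04,"wy":0,"wz":0,"fingers":1},{"tx":0.5,"ty":0.8,"tz":118,"wx":-0.04,"wy":0,"wz":0,"fingers":1},{"tx":0.5,"ty":0.8,"tz":118,"wx":-0.04,"wy":0,"wz":0,"fingers":1}]' 50
python3 -m crank '[{"tx":0,"ty":0,"tz":-20,"wx":0,"wy":0,"wz":0,"fingers":1},{"tx":0,"ty":0,"tz":-60,"wx":0,"wy":0,"wz":0,"fingers":1},{"tx":0,"ty":0,"tz":-115,"wx":0,"wy":0,"wz":0,"fingers":1},{"tx":0,"ty":0,"tz":-115,"wx":0,"wy":0,"wz":0,"fingers":1}]'
python3 go.py .5437 -.0261 .17 8.4
```

```text
time_s: 43.15
tool_pos: [0.3946, 0.202, 0.0528]
ee_rot: [0.653, 0.757, 0.002, 0.001]
force: [0.9, -3.6, 7.5]
width: 0.0584
gripper_force: 54.9
time_s: 43.55
tool_pos: [0.3961, 0.2029, 0.1718]
ee_rot: [0.653, 0.757, 0.006, 0.003]
force: [1.1, 0.4, -2.4]
width: 0.0583
gripper_force: 56.0
time 43.55 pos [0.3961 0.2029 0.1718] yawY 8.4 tilt 0.74 F [ 1.1  0.4 -2.4] w 0.0583 gf 56.0 j [0.3  0.28 1.86 0.   1.   0.15]
t [-248.1  112.5    2.6] w [ 0.09 -0.02  0.  ] rows>= 5.4
```

```bash
python3 -m crank '[{"tx":-248,"ty":112.5,"tz":0,"wx":0.05,"wy":0,"wz":0,"fingers":1},{"tx":-248,"ty":112.5,"tz":0,"wx":0.05,"wy":0,"wz":0,"fingers":1},{"tx":-248,"ty":112.5,"tz":0,"wx":0.05,"wy":0,"wz":0,"fingers":1},{"tx":-248,"ty":112.5,"tz":0,"wx":0.05,"wy":0,"wz":0,"fingers":1},{"tx":-248,"ty":112.5,"tz":0,"wx":0.05,"wy":0,"wz":0,"fingers":1},{"tx":-248,"ty":112.5,"tz":0,"wx":0.05,"wy":0,"wz":0,"fingers":1},{"tx":-248,"ty":112.5,"tz":0,"wx":0.05,"wy":0,"wz":0,"fingers":1},{"tx":-248,"ty":112.5,"tz":0,"wx":0.05,"wy":0,"wz":0,"fingers":1},{"tx":-248,"ty":112.5,"tz":0,"wx":0.05,"wy":0,"wz":0,"fingers":1}]'
python3 go.py .5437 -.0261 .0908 8.4
```

```text
time_s: 44.45
tool_pos: [0.5397, -0.0261, 0.1656]
ee_rot: [0.653, 0.757, -0.002, -0.003]
force: [0.7, -0.3, -3.5]
width: 0.0585
gripper_force: 55.7
time 44.45 pos [ 0.5397 -0.0261  0.1656] yawY 8.4 tilt 0.42 F [ 0.7 -0.3 -3.5] w 0.0585 gf 55.7 j [-0.19  0.45  1.6  -0.    1.1  -0.34]
t [-0.7  4.5 74.7] w [-0.05 -0.01  0.01] rows>= 1.5
```

```bash
python3 -m crank '[{"tx":-0.5,"ty":3.5,"tz":20,"wx":-0.05,"wy":-0.01,"wz":0,"fingers":1},{"tx":-0.5,"ty":3.5,"tz":40,"wx":-0.05,"wy":-0.01,"wz":0,"fingers":1},{"tx":-0.5,"ty":3.5,"tz":56,"wx":-0.05,"wy":-0.01,"wz":0,"fingers":1},{"tx":-0.5,"ty":3.5,"tz":66,"wx":-0.05,"wy":-0.01,"wz":0,"fingers":1},{"tx":-0.5,"ty":3.5,"tz":71,"wx":-0.05,"wy":-0.01,"wz":0,"fingers":1},{"tx":-0.5,"ty":3.5,"tz":73,"wx":-0.05,"wy":-0.01,"wz":0,"fingers":1},{"tx":-0.5,"ty":3.5,"tz":74.5,"wx":-0.05,"wy":-0.01,"wz":0,"fingers":1},{"tx":-0.5,"ty":3.5,"tz":75.5,"wx":-0.05,"wy":-0.01,"wz":0,"fingers":1},{"tx":-0.5,"ty":3.5,"tz":75.5,"wx":-0.05,"wy":-0.01,"wz":0,"fingers":1}]'
python3 go.py .5437 -.0261 .0908 8.4
```

```text
time_s: 45.35
tool_pos: [0.5441, -0.0272, 0.0909]
ee_rot: [0.654, 0.757, 0.0, 0.001]
force: [-0.2, 0.2, -2.6]
width: 0.0584
gripper_force: 55.9
time 45.35 pos [ 0.5441 -0.0272  0.0909] yawY 8.4 tilt 0.13 F [-0.2  0.2 -2.6] w 0.0584 gf 55.9 j [-0.19  0.55  1.67 -0.    0.92 -0.34]
t [ 1.1 -0.2  0.1] w [ 0.01  0.01 -0.  ] rows>= 0.0
```

```bash
python3 -m crank '[{"tx":0,"ty":0,"tz":0.7,"wx":0,"wy":0,"wz":0,"fingers":1},{"tx":0,"ty":0,"tz":1.4,"wx":0,"wy":0,"wz":0,"fingers":1},{"tx":0,"ty":0,"tz":1.4,"wx":0,"wy":0,"wz":0,"fingers":1}]'; python3 -m crank '[{"tx":0,"ty":0,"tz":0,"wx":0,"wy":0,"wz":0,"fingers":0.14},{"tx":0,"ty":0,"tz":0,"wx":0,"wy":0,"wz":0,"fingers":0.14},{"tx":0,"ty":0,"tz":0,"wx":0,"wy":0,"wz":0,"fingers":0.14},{"tx":0,"ty":0,"tz":0,"wx":0,"wy":0,"wz":0,"fingers":0.14}]'; python3 -m crank '[{"tx":0,"ty":0,"tz":-30,"wx":0,"wy":0,"wz":0,"fingers":0.14},{"tx":0,"ty":0,"tz":-80,"wx":0,"wy":0,"wz":0,"fingers":0.14},{"tx":0,"ty":0,"tz":-100,"wx":0,"wy":0,"wz":0,"fingers":0.14}]';  python3 chk.py; python3 - <<'E'
from h import *
C=[dict(np.load(n+"1.npz")) for n in("scene","side")]
print(fit(C,circ(.060,.100),.544,-.027,0,.02,0),fit(C[1:],circ(.060,.1),.544,-.027,0,.02,0))
E
python3 go.py .6176 .3632 .18 8.4  .6176 .3632 .18 60
```

```text
time_s: 45.65
tool_pos: [0.5441, -0.0273, 0.0908]
ee_rot: [0.654, 0.757, 0.0, 0.001]
force: [-4.0, 1.2, 9.3]
width: 0.0585
gripper_force: 57.0
time_s: 46.05
tool_pos: [0.5436, -0.0271, 0.0889]
ee_rot: [0.654, 0.757, 0.0, 0.0]
force: [-1.7, -0.3, 1.5]
width: 0.073
gripper_force: 0.0
time_s: 46.35
tool_pos: [0.5455, -0.0273, 0.1931]
ee_rot: [0.653, 0.757, 0.002, 0.003]
force: [-0.1, -0.3, 0.6]
width: 0.0735
gripper_force: 0.0
tea (np.float64(0.4158), np.float64(-0.191), np.float64(2.5), np.float64(10.04))
candle (np.float64(0.6176), np.float64(0.3632), np.float64(0.4), np.float64(16.5))
honey (np.float64(0.356), np.float64(0.1607), np.float64(0.4), np.float64(6.02))
(np.float64(0.5432), np.float64(-0.0286), np.float64(2.2), np.float64(17.32)) (np.float64(0.544), np.float64(-0.0278), np.float64(1.5), np.float64(18.8))
time 46.45 pos [ 0.5457 -0.0273  0.1925] yawY 8.4 tilt 0.52 F [-0.2  1.  -0.7] w 0.0732 gf 0.0 j [-0.19  0.43  1.56 -0.    1.15 -0.34]
t [375.8 128.1  12.4] w [0.06 0.02 0.  ] rows>= 7.9
t [375.8 128.1  12.4] w [ 0.05  0.05 -6.45] rows>= 7.9
```

```bash
python3 -m crank '[{"tx":50,"ty":0,"tz":0,"wx":0.03,"wy":0.02,"wz":0,"fingers":0.14},{"tx":100,"ty":0,"tz":0,"wx":0.03,"wy":0.02,"wz":0,"fingers":0.14},{"tx":150,"ty":0,"tz":0,"wx":0.03,"wy":0.02,"wz":0,"fingers":0.14},{"tx":200,"ty":0,"tz":0,"wx":0.03,"wy":0.02,"wz":0,"fingers":0.14},{"tx":376,"ty":128,"tz":12,"wx":0.03,"wy":0.02,"wz":0,"fingers":0},{"tx":376,"ty":128,"tz":12,"wx":0.03,"wy":0.02,"wz":0,"fingers":0},{"tx":376,"ty":128,"tz":12,"wx":0.03,"wy":0.02,"wz":0,"fingers":0},{"tx":376,"ty":128,"tz":12,"wx":0.03,"wy":0.02,"wz":0,"fingers":0},{"tx":376,"ty":128,"tz":12,"wx":0.03,"wy":0.02,"wz":0,"fingers":0},{"tx":376,"ty":128,"tz":12,"wx":0.03,"wy":0.02,"wz":0,"fingers":0},{"tx":376,"ty":128,"tz":12,"wx":0.03,"wy":0.02,"wz":0,"fingers":0},{"tx":376,"ty":128,"tz":12,"wx":0.03,"wy":0.02,"wz":0,"fingers":0},{"tx":376,"ty":128,"tz":12,"wx":0.03,"wy":0.02,"wz":0,"fingers":0}]'; python3 chk.py | grep cand;  python3 go.py .6176 .3632 .051 8.4
```

```text
time_s: 47.75
tool_pos: [0.6154, 0.3623, 0.1773]
ee_rot: [0.654, 0.756, -0.001, -0.002]
force: [0.3, 0.7, -0.6]
width: 0.0853
gripper_force: 0.0
candle (np.float64(0.6178), np.float64(0.3635), np.float64(0.8), np.float64(14.8))
time 47.85 pos [0.6155 0.3627 0.1775] yawY 8.3 tilt 0.2 F [-0.  -0.3 -0.5] w 0.0856 gf 0.0 j [0.42 0.75 1.01 0.   1.38 0.28]
t [ -0.    2.5 126.5] w [-0.02 -0.02 -0.01] rows>= 2.5
```

```bash
python3 -m crank '[{"tx":0.5,"ty":2.2,"tz":45,"wx":-0.02,"wy":-0.02,"wz":0,"fingers":0},{"tx":0.5,"ty":2.2,"tz":90,"wx":-0.02,"wy":-0.02,"wz":0,"fingers":0},{"tx":0.5,"ty":2.2,"tz":126,"wx":-0.02,"wy":-0.02,"wz":0,"fingers":0},{"tx":0.5,"ty":2.2,"tz":126,"wx":-0.02,"wy":-0.02,"wz":0,"fingers":0},{"tx":0.5,"ty":2.2,"tz":126,"wx":-0.02,"wy":-0.02,"wz":0,"fingers":1},{"tx":0.5,"ty":2.2,"tz":126,"wx":-0.02,"wy":-0.02,"wz":0,"fingers":1},{"tx":0.5,"ty":2.2,"tz":126,"wx":-0.02,"wy":-0.02,"wz":0,"fingers":1},{"tx":0.5,"ty":2.2,"tz":126,"wx":-0.02,"wy":-0.02,"wz":0,"fingers":1},{"tx":0.5,"ty":2.2,"tz":126,"wx":-0.02,"wy":-0.02,"wz":0,"fingers":1},{"tx":0.5,"ty":2.2,"tz":126,"wx":-0.02,"wy":-0.02,"wz":0,"fingers":1}]' 50
python3 -m crank '[{"tx":0,"ty":0,"tz":-20,"wx":0,"wy":0,"wz":0,"fingers":1},{"tx":0,"ty":0,"tz":-60,"wx":0,"wy":0,"wz":0,"fingers":1},{"tx":0,"ty":0,"tz":-110,"wx":0,"wy":0,"wz":0,"fingers":1},{"tx":0,"ty":0,"tz":-120,"wx":0,"wy":0,"wz":0,"fingers":1},{"tx":0,"ty":0,"tz":-120,"wx":0,"wy":0,"wz":0,"fingers":1}]'
python3 go.py .505 .18 .18 8.4 .5326 .0491 .18 8.4
```

```text
time_s: 48.85
tool_pos: [0.6188, 0.3653, 0.0546]
ee_rot: [0.654, 0.757, 0.002, 0.001]
force: [0.5, -0.3, 7.2]
width: 0.0584
gripper_force: 55.4
time_s: 49.35
tool_pos: [0.6182, 0.3653, 0.1744]
ee_rot: [0.653, 0.757, 0.002, 0.001]
force: [-0.2, 0.1, -4.1]
width: 0.0584
gripper_force: 55.4
time 49.35 pos [0.6182 0.3653 0.1744] yawY 8.4 tilt 0.33 F [-0.2  0.1 -4.1] w 0.0584 gf 55.4 j [ 0.43  0.76  1.   -0.    1.37  0.28]
t [-166.8 -139.    -6.5] w [ 0.04 -0.01 -0.  ] rows>= 4.3
t [-300.3 -130.8   -6.6] w [ 0.04 -0.01 -0.  ] rows>= 6.6
```

```bash
python3 -m crank '[{"tx":-167,"ty":-139,"tz":-4,"wx":0.03,"wy":0,"wz":0,"fingers":1},{"tx":-167,"ty":-139,"tz":-4,"wx":0.03,"wy":0,"wz":0,"fingers":1},{"tx":-167,"ty":-139,"tz":-4,"wx":0.03,"wy":0,"wz":0,"fingers":1},{"tx":-167,"ty":-139,"tz":-4,"wx":0.03,"wy":0,"wz":0,"fingers":1},{"tx":-167,"ty":-139,"tz":-4,"wx":0.03,"wy":0,"wz":0,"fingers":1},{"tx":-298,"ty":-131,"tz":-4,"wx":0.03,"wy":0,"wz":0,"fingers":1},{"tx":-298,"ty":-131,"tz":-4,"wx":0.03,"wy":0,"wz":0,"fingers":1},{"tx":-298,"ty":-131,"tz":-4,"wx":0.03,"wy":0,"wz":0,"fingers":1},{"tx":-298,"ty":-131,"tz":-4,"wx":0.03,"wy":0,"wz":0,"fingers":1},{"tx":-298,"ty":-131,"tz":-4,"wx":0.03,"wy":0,"wz":0,"fingers":1},{"tx":-298,"ty":-131,"tz":-4,"wx":0.03,"wy":0,"wz":0,"fingers":1}]'
python3 go.py .532 .051 .0926 8.4
```

```text
time_s: 50.45
tool_pos: [0.53, 0.0516, 0.1739]
ee_rot: [0.653, 0.757, -0.003, -0.002]
force: [-0.7, 0.6, -3.7]
width: 0.0586
gripper_force: 55.7
time 50.45 pos [0.53   0.0516 0.1739] yawY 8.4 tilt 0.41 F [-0.7  0.6 -3.7] w 0.0586 gf 55.7 j [-0.05  0.43  1.61 -0.    1.11 -0.19]
t [-0.9  2.4 81.3] w [-0.05 -0.    0.  ] rows>= 1.6
```

```bash
python3 -m crank '[{"tx":-0.8,"ty":2,"tz":20,"wx":-0.05,"wy":0,"wz":0,"fingers":1},{"tx":-0.8,"ty":2,"tz":40,"wx":-0.05,"wy":0,"wz":0,"fingers":1},{"tx":-0.8,"ty":2,"tz":60,"wx":-0.05,"wy":0,"wz":0,"fingers":1},{"tx":-0.8,"ty":2,"tz":72,"wx":-0.05,"wy":0,"wz":0,"fingers":1},{"tx":-0.8,"ty":2,"tz":77,"wx":-0.05,"wy":0,"wz":0,"fingers":1},{"tx":-0.8,"ty":2,"tz":80,"wx":-0.05,"wy":0,"wz":0,"fingers":1},{"tx":-0.8,"ty":2,"tz":81.5,"wx":-0.05,"wy":0,"wz":0,"fingers":1},{"tx":-0.8,"ty":2,"tz":82.5,"wx":-0.05,"wy":0,"wz":0,"fingers":1},{"tx":-0.8,"ty":2,"tz":82.5,"wx":-0.05,"wy":0,"wz":0,"fingers":1}]'
python3 go.py .532 .051 .0926 8.4
```

```text
time_s: 51.35
tool_pos: [0.533, 0.0502, 0.0931]
ee_rot: [0.654, 0.757, 0.001, 0.001]
force: [-0.3, -0.6, -4.1]
width: 0.0586
gripper_force: 55.9
time 51.35 pos [0.533  0.0502 0.0931] yawY 8.4 tilt 0.2 F [-0.3 -0.6 -4.1] w 0.0586 gf 55.9 j [-0.05  0.53  1.7  -0.    0.91 -0.2 ]
t [ 1.  -0.9  0.5] w [ 0.02  0.01 -0.  ] rows>= 0.0
```

```bash
python3 -m crank '[{"tx":0,"ty":0,"tz":0.7,"wx":0,"wy":0,"wz":0,"fingers":1},{"tx":0,"ty":0,"tz":1.5,"wx":0,"wy":0,"wz":0,"fingers":1},{"tx":0,"ty":0,"tz":2,"wx":0,"wy":0,"wz":0,"fingers":1},{"tx":0,"ty":0,"tz":2,"wx":0,"wy":0,"wz":0,"fingers":1}]'; python3 -m crank '[{"tx":0,"ty":0,"tz":0,"wx":0,"wy":0,"wz":0,"fingers":0.14},{"tx":0,"ty":0,"tz":0,"wx":0,"wy":0,"wz":0,"fingers":0.14},{"tx":0,"ty":0,"tz":0,"wx":0,"wy":0,"wz":0,"fingers":0.14},{"tx":0,"ty":0,"tz":0,"wx":0,"wy":0,"wz":0,"fingers":0.14}]'; python3 -m crank '[{"tx":0,"ty":0,"tz":-30,"wx":0,"wy":0,"wz":0,"fingers":0.14},{"tx":0,"ty":0,"tz":-80,"wx":0,"wy":0,"wz":0,"fingers":0.14},{"tx":0,"ty":0,"tz":-120,"wx":0,"wy":0,"wz":0,"fingers":0.14},{"tx":100,"ty":-60,"tz":-140,"wx":0,"wy":0,"wz":0,"fingers":0.14},{"tx":140,"ty":-100,"tz":-140,"wx":0,"wy":0,"wz":0,"fingers":0.14},{"tx":180,"ty":-120,"tz":-140,"wx":0,"wy":0,"wz":0,"fingers":0.14},{"tx":180,"ty":-120,"tz":-140,"wx":0,"wy":0,"wz":0,"fingers":0.14},{"tx":180,"ty":-120,"tz":-140,"wx":0,"wy":0,"wz":0,"fingers":0.14}]'; python3 - <<'E'
from h import *
from cell import arm
C=[arm.capture(n) for n in("scene","side")]
for n,d,h,x,y in(("tea",.058,.108,.555,-.1),("honey",.06,.1,.5437,-.0275),("candle",.06,.102,.533,.049)): print(n,fit(C,circ(d,h),x,y,0,.012,0))
print("crate",fit(C,CR,.605,-.017,98.4,.008,4),"hall",fit(C,rect(.078,.05,.274),.643,-.011,98.4,.008,6),"keep",fit(C[1:],rect(.185,.068,.094),.6426,-.0115,98.4,.008,4))
im=np.hstack([cv2.resize(C[0]["pixels"][90:300,120:340,::-1],(400,500),interpolation=3),cv2.resize(C[1]["pixels"][100:290,230:400,::-1],(400,500),interpolation=3)])
cv2.imwrite("pics/fin.png",im)
E
python3 go.py
```

```text
time_s: 51.75
tool_pos: [0.5332, 0.0502, 0.0925]
ee_rot: [0.654, 0.757, 0.001, 0.002]
force: [-4.2, 0.2, 10.7]
width: 0.0582
gripper_force: 57.2
time_s: 52.15
tool_pos: [0.5329, 0.0502, 0.0906]
ee_rot: [0.653, 0.757, 0.001, 0.001]
force: [-0.0, 0.6, -0.3]
width: 0.0733
gripper_force: 0.0
time_s: 52.95
tool_pos: [0.3846, 0.2131, 0.2306]
ee_rot: [0.652, 0.758, 0.001, 0.001]
force: [-0.6, 0.4, 0.4]
width: 0.0736
gripper_force: 0.0
tea (np.float64(0.5538), np.float64(-0.1006), np.float64(0.9), np.float64(20.81))
honey (np.float64(0.5433), np.float64(-0.0285), np.float64(1.3), np.float64(18.22))
candle (np.float64(0.5322), np.float64(0.0482), np.float64(2.1), np.float64(17.02))
crate (np.float64(0.6058), np.float64(-0.0222), np.float64(98.5), np.float64(11.54)) hall (np.float64(0.643), np.float64(-0.0125), np.float64(96.3), np.float64(11.72)) keep (np.float64(0.6518), np.float64(-0.0085), np.float64(99.2), np.float64(10.38))
time 53.05 pos [0.3859 0.2125 0.2306] yawY 8.6 tilt 0.17 F [ 0.2 -0.3 -0.4] w 0.0738 gf 0.0 j [ 0.33  0.2   1.77 -0.    1.17  0.18]
```

View pics/fin.png

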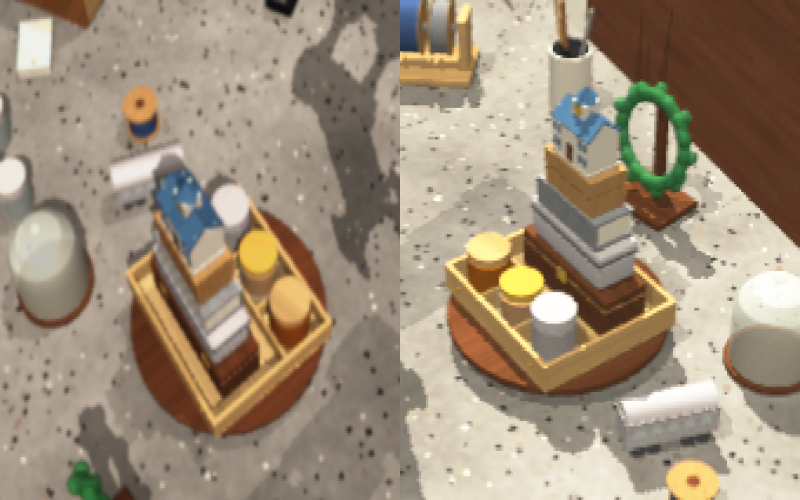

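The final picture shows the stack with the hall on top, square in the bay, and the three jars upright, one to a cell. The train car and spool are untouched and the arm is clear, so I'm handing in.

```bash
python3 -c "
from cell import arm
print(arm.hand_in())"
```

```text
the job is handed in; nothing more can be done
None
```

The gift crate is made up and handed in at about 53 s: all four boxes stacked longest to shortest with the town hall on top, the candle jar, tea tin and honey jar each upright in its own cell, and the train car and ribbon spool untouched; the hand-in gave no verdict.

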